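Lay out the stripped hydraulic parts on their shadow pads

TASK

Lay the four loose hydraulic parts out for inspection: set each one down on the rubber pad whose white silhouette has its shape and size, flat and centred, with the block and the in-line valve lined up lengthwise with their silhouettes (either way round). Set the parts down rather than dropping them, and leave the oil can and the screwdriver where they are.

Things in the scene. Friction and masses are not known exactly. Their poses are not given: they have to be found in the camera images.
- block: Aluminium manifold block, a box 80 (x) by 50 (y) by 40 (z) mm with dark port holes, about 0.43 kg, lying on the bench (z = 0). Origin: centre of its underside; x along its length, z up.
- valve: Steel in-line valve: a square body 40 (x) by 36 (y) by 36 (z) mm with a round threaded nipple of 24 mm diameter and 30 mm length on each x end, 100 mm long in all, about 0.45 kg, resting on its body. Origin: centre of the underside of the body; x along its length, z up.
- nut_large: Large steel hexagon nut lying flat, 55 mm across flats, 30 mm high, about 0.38 kg. Origin: centre of its underside; z up. One pair of flats faces +x and -x, the others are turned by 60 and 120 degrees.
- nut_small: Small steel hexagon nut lying flat, 36 mm across flats, 24 mm high, about 0.12 kg. Origin: centre of its underside; z up. One pair of flats faces +x and -x, the others are turned by 60 and 120 degrees.
- pad_block: Black rubber pad fixed to the bench, 4 mm thick, 108 (x) by 78 (y) mm, top 4 mm above the origin, with a white silhouette of the block, a plain rectangle 86 (x) by 56 (y) mm. Origin: centre of the underside, straight below the silhouette's centre; z up. The block's x belongs along this x, either way round.
- pad_valve: Black rubber pad fixed to the bench, 4 mm thick, 120 (x) by 64 (y) mm, top 4 mm above the origin, with a white silhouette of the in-line valve, a 46 (x) by 42 (y) mm rectangle crossed by a bar 106 (x) by 30 (y) mm. Origin: centre of the underside, straight below the silhouette's centre; z up. The valve's x belongs along this x, either way round.
- pad_nut_large: Black rubber pad fixed to the bench, 4 mm thick, 84 by 84 mm, top 4 mm above the origin, with a white silhouette of the large nut, a hexagon 61 mm across flats. Origin: centre of the underside, straight below the silhouette's centre; z up. The nut may lie at any yaw.
- pad_nut_small: Black rubber pad fixed to the bench, 4 mm thick, 84 by 84 mm, top 4 mm above the origin, with a white silhouette of the small nut, a hexagon 42 mm across flats. Origin: centre of the underside, straight below the silhouette's centre; z up. The nut may lie at any yaw.
- oil_can: Blue and red can, 60 mm diameter, 140 mm high, standing loose to the robot's right: leave alone. Origin: centre of its underside.
- screwdriver: Screwdriver with a red handle lying loose across the far side of the work, roughly along world y, about 200 mm long and 26 mm high: leave alone. Origin: at bench height midway along it, where the handle meets the shaft; x along it, towards the tip.
Mind the look-alikes: they are no part of the job. What is shaped like the pad_nut_large but pink is not meant.

How it is judged (in metres and radians):
At the end, for the whole second after the job is handed in: Each of the four parts lies flat (within 0.12 rad) and at rest on the pad with its own silhouette, its origin within 12 mm of the pad's centre sideways and less than 10 mm above the pad's origin; the block and the valve are within 0.26 rad of their silhouette's direction, either way round (horizontal distance between block and pad_block below 0.012 m and z of block in the frame of pad_block below 0.01 m and angle between each of block, valve, nut_large, nut_small's own z axis and vertical below 0.12 rad and linear speed of each of block, valve, nut_large, nut_small below 0.02 m/s and angle between the x axis of block and the x axis of pad_block, either way round below 0.26 rad and horizontal distance between valve and pad_valve below 0.012 m and z of valve in the frame of pad_valve below 0.01 m and angle between the x axis of valve and the x axis of pad_valve, either way round below 0.26 rad and horizontal distance between nut_large and pad_nut_large below 0.012 m and z of nut_large in the frame of pad_nut_large below 0.01 m and horizontal distance between nut_small and pad_nut_small below 0.012 m and z of nut_small in the frame of pad_nut_small below 0.01 m); the robot touches nothing.
It fails at once if a part is dropped or thrown: it moves faster than 0.6 m/s, as after a fall of some 2 cm, with no finger touching it ((linear speed of block above 0.6 m/s and contact force between the fingers and block below 0.05 N) or (linear speed of valve above 0.6 m/s and contact force between the fingers and valve below 0.05 N) or (linear speed of nut_large above 0.6 m/s and contact force between the fingers and nut_large below 0.05 N) or (linear speed of nut_small above 0.6 m/s and contact force between the fingers and nut_small below 0.05 N)).
It fails at once if the oil_can is knocked away (more than 40 mm) (distance of oil_can from where it was at the start of the episode above 0.04 m).
It fails at once if the screwdriver is knocked away (more than 40 mm) (distance of screwdriver from where it was at the start of the episode above 0.04 m).
It also fails if it takes over 99 s, if anything falls off the work surface, if the arm or the gripper's body presses on something with over 40 N, if the wrist force passes 120 N, or if a joint passes its speed limit or range.

ROBOT

A 6-joint arm with a two-finger parallel gripper is mounted at the origin on the work surface. World frame = base frame: x ahead of the robot, y to its left, z up, the work surface at z = 0. Lengths are in m, angles in degrees, forces in N, time in s.
With the tool pointing down it reaches from about 0.35 to 0.875 m from the base axis. Payload 4.2 kg.
Tool frame: the origin (TCP) lies midway between the tips of the shut fingers; the grasp point (between the pads) lies 19 mm behind it (r.pinch_z is the distance from the TCP to the grasp point, in m); z points along the fingers, y is the line along which they close (so a half turn about z gives the same grasp; the last joint's range is limited). The gripper opens to 87 mm and grips with 3 to 60 N. Pads are 19 mm wide; open, the fingers measure 117 mm over their backs; the gripper's body (75 mm by 190 mm) begins 51 mm behind the grasp point.
Start: joints at [-48.954, 22.042, 0.453, 0, -68.411, -14.817], TCP at [0.276, -0.561, 0.19] pointing down, gripper open.
Joint ranges: [-179.83, 179.83], [-69.29, 118.12], [-61.27, 80.66], [-181.25, 117.63], [-171.15, -9.14], [-177.46, 177.46]. Speed limits (degrees/s): [159.86, 159.86, 180, 180, 180, 180].

INTERFACE

Orientations are given as a 3x3 rotation matrix whose columns are the frame's x, y, z axes.
In Python, from station import r, imaging, models gives the robot as it stands. The module is installed in compiled form; this text tells all that it offers.
- The arm moves only by the tool apply_moves, never from a script. Its argument "moves" is a list of rows, each a list of 2 entries, a list of its own where there are three numbers: the shift along the tool's x, y, z in m, then the turn about the tool's z in degrees. A call has 1 to 5 rows; each row shifts and turns the commanded pose from where the row before left it, along the tool's axes as they then stand; what a row does not reach is not made up. A row lasts 1/12 s, in which the tool goes at most 41.7 mm and 7.16 degrees, less where a joint would pass 70% of its speed; a pose out of reach is approached as far as the arm can. A call is refused whole if a number of a shift passes 0.0417 or a number of a turn 7.16, either way. A call with a gripper value outside its range is refused whole. "hand" is the finger opening in m, from 0 to 0.087, set as the call begins (left out, the last holds). The fingers move at their own pace and stop on an object; the grip force is fixed at half the most. Time passes only in rows, so rows that do not move let the fingers close. It gives the time, the measured TCP pose, the force, the opening and the grip force at its end, in the units of the state.
- r.sense(): the state, without advancing time (a new reading comes with each control period).
- imaging.capture(name): name is "scene" or "top" or "wrist"; returns a dict with "frame" (384x512x3 uint8, blue, green, red), "intrinsics" (3x3 intrinsics, pixels), "eye" and "orientation" of the camera in the world. Camera axes: x right, y down, z forward; pixel columns grow to the right and rows downward; lengths in m; the calibration is good to about 2 mm. A picture is of the moment at which its call begins. There is no depth.
- r.finish_job(): hands the job in; it is judged then, once.
Trained networks look in a picture, given as the dict that the camera call returned (one of the last four; its "shot" number tells which), for a name from the list of things; names that differ only in an ending like _2 or _b are one class to them, and where a whole thing is asked for, a point or a joint stands for the part that bears it (a point fixed in the world has none). Each returns a list of dicts, best first, with "confidence" (0 to 1); they miss things now and then, are a little off and sometimes report something else, mostly with a low value. They report only what shows in the picture. A call takes as long as a camera call. They do not tell look-alikes from the thing itself.
- models.cut_out(picture, target): "region" (384x512 bool, what is visible of it) and "extent" ([left, top, width, height] as shares, 0 to 1, of the picture: columns of its width, rows of its height, round what is visible of it).
- models.place_of(picture, target): "at" ([column, row] as shares, 0 to 1, of the picture: columns of its width, rows of its height: a listed point, or the origin of a listed thing).
The state is a dict: "time_s": time; "joints": joint angles; "joint_velocities": joint speeds; "effort": joint torques, N m; "tcp_pos": TCP position; "ee_rot": TCP orientation; "wrist_force": force on the tool from outside, world axes, zero at the start; "moment": the same for the moment, N m; "gripper_width": opening from 0.0 (shut) to 1.0 (fully open); "gripper_force": force on a finger pad.
Only numpy, scipy, OpenCV 4.12 (cv2) and the standard library are available. Lean on these libraries where they do the work, as an engineer would, in place of code of your own. Each camera call takes 0.05 s, during which the arm holds its last target. There are 200 camera calls.

## Working session

There is one attempt and no reset: what is moved stays moved. The work goes in short steps, Python scripts to look and compute and a tool call to move; the robot and the scene stay as the last step left them, time stands still between calls to the robot, and variables do not carry over. Pictures are saved under pics/ and viewed, at most 14 in all, crops included, and the job is handed in when it is done.

Besides the shell and the picture viewer there is one more tool, called in YAML: its name, and indented under it one key for each argument. apply_moves: Moves the arm, as the interface text tells. Its arguments: {"type":"object","properties":{"moves":{"type":"array"},"hand":{"type":"number"}},"required":["moves"]}

```bash
mkdir -p pics
python3 - <<'E'
from station import r, imaging, models
import cv2,numpy as np
for n in ("top","scene"):
    p=imaging.capture(n); cv2.imwrite(f"pics/{n}0.png",p["frame"])
    print(n,p["intrinsics"],p["eye"],p["orientation"])
    for t in ["block","valve","nut_large","nut_small","pad_block","pad_valve","pad_nut_large","pad_nut_small","oil_can","screwdriver"]:
        print(t,[(np.round(np.array(d["at"])*[512,384],1),round(d["confidence"],2)) for d in models.place_of(p,t)][:4])
s=r.sense();print(s["tcp_pos"],s["ee_rot"],r.pinch_z)
E
```

```text
top [[462.09037399   0.         254.66397816]
 [  0.         462.09037399 192.0183318 ]
 [  0.           0.           1.        ]] [ 0.43409862 -0.01278634  1.42077202] [[ 5.25406061e-03 -9.98647536e-01  5.17251722e-02]
 [-9.99985445e-01 -5.31045665e-03 -9.52926883e-04]
 [ 1.22632237e-03 -5.17194127e-02 -9.98660903e-01]]
block [(array([216.7, 202.3]), 0.95)]
valve [(array([123. , 189.2]), 0.59)]
nut_large [(array([203.4, 153.8]), 0.59)]
nut_small [(array([277.4, 201.8]), 0.56)]
pad_block [(array([299. , 150.8]), 0.82)]
pad_valve [(array([375.3, 184.7]), 0.67)]
pad_nut_large [(array([139.5, 276.2]), 0.98), (array([168.8, 159.1]), 0.85), (array([216.3, 250.9]), 0.73), (array([161.3, 223.3]), 0.58)]
pad_nut_small [(array([339.8, 228.5]), 0.63)]
oil_can [(array([392.7, 249.6]), 0.61)]
screwdriver []
scene [[465.77024399   0.         249.13401265]
 [  0.         465.77024399 195.32191609]
 [  0.           0.           1.        ]] [ 1.24915894 -0.58811255  0.9068804 ] [[ 0.61249306  0.53542145 -0.58152912]
 [ 0.79034279 -0.42829989  0.43808386]
 [-0.01450936 -0.72793068 -0.6854972 ]]
block [(array([275.5, 176.3]), 0.88)]
valve [(array([352.3, 146.2]), 0.76)]
nut_large [(array([321.8, 201.9]), 0.6)]
nut_small [(array([230. , 204.3]), 0.67), (array([352.3, 145.7]), 0.65), (array([ 82.7, 233.5]), 0.37)]
pad_block [(array([243.6, 247.6]), 0.84)]
pad_valve [(array([135. , 273.8]), 0.82)]
pad_nut_large [(array([246.7, 152.7]), 0.76), (array([300.9, 148.1]), 0.63), (array([349.2, 181.1]), 0.55), (array([281. , 117.5]), 0.54)]
pad_nut_small [(array([243.1, 251.2]), 0.65), (array([151.6, 220.9]), 0.63)]
oil_can [(array([ 82.1, 234.1]), 0.67)]
screwdriver [(array([314.8, 259.4]), 0.82)]
[ 0.27625544 -0.56059166  0.189955  ] [[-8.97029909e-01 -4.41969844e-01  1.32870700e-05]
 [-4.41969844e-01  8.97029909e-01  7.96253360e-06]
 [-1.54380989e-05  1.27014654e-06 -1.00000000e+00]] 0.0187
```

Run:
```python
import cv2
a=cv2.imread("pics/top0.png"); c=a[100:300,90:420]
cv2.imwrite("pics/top0c.png",cv2.resize(c,(792,480),interpolation=cv2.INTER_CUBIC))
```

```text
(no output)
```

View pics/top0c.png

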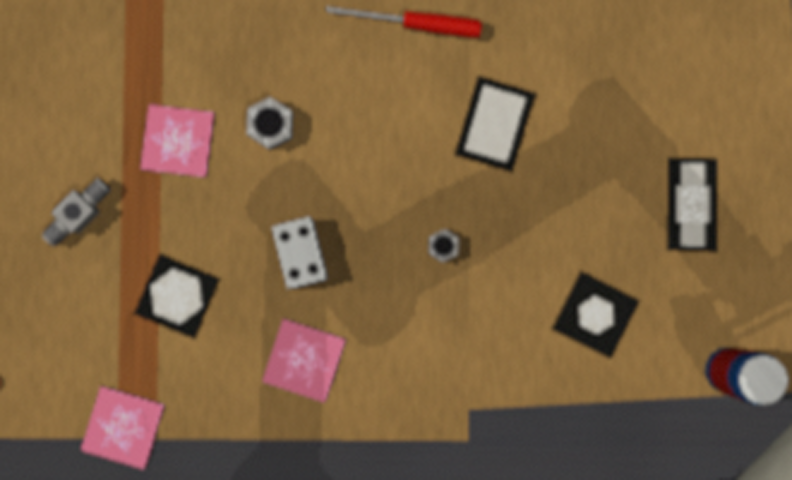

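View pics/scene0.png

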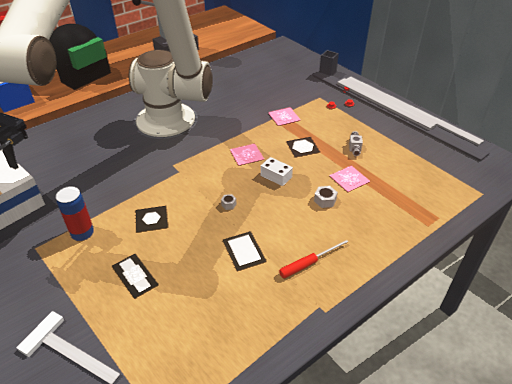

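The top picture (crop px = 2.4 × (px − (90,100))) shows the parts at full-image px valve (120,188), large nut (202,151), block (214,205) and small nut (275,202). The true pads are block (296,151), valve (379,185), small nut (338,231) and large nut (163,223). The other three hexagon-like pads are pink, so they are not meant.

```bash
cat > h.py <<'E'
import cv2,numpy as np
def ray(p,uv,z):
    d=np.asarray(p["orientation"])@np.linalg.solve(p["intrinsics"],[uv[0],uv[1],1.])
    e=np.asarray(p["eye"]); return (e+d*(z-e[2])/d[2])[:2]
def poly(p,m,z):   # mask -> largest contour in world mm at height z
    c=max(cv2.findContours(m.astype(np.uint8),0,1)[0],key=cv2.contourArea)[:,0]
    return np.array([ray(p,q,z) for q in c])*1000
def rect(P):
    (c,s,a)=cv2.minAreaRect(P.astype(np.float32))
    if s[0]<s[1]: s=s[::-1]; a+=90
    return np.round(c,1),np.round(s,1),round((a+90)%180-90,1)
E
python3 - <<'E'
from station import r, imaging, models
from h import *
p=imaging.capture("top"); f=p["frame"]; K=4
p["intrinsics"]=np.asarray(p["intrinsics"])
big=cv2.resize(f,None,fx=K,fy=K,interpolation=cv2.INTER_CUBIC)
P=dict(p); I=p["intrinsics"].copy(); I[:2]*=K; I[:2,2]+=(K-1)/2; P["intrinsics"]=I
hsv=cv2.cvtColor(big,cv2.COLOR_BGR2HSV)
def hexang(q):
    # yaw (mod 60) of flat normals minimising support width
    best=min(np.arange(0,60,.5),key=lambda a:sum(np.ptp(q@[np.cos(np.radians(a+k)),np.sin(np.radians(a+k))]) for k in(0,60,120)))
    w=[round(float(np.ptp(q@[np.cos(np.radians(best+k)),np.sin(np.radians(best+k))])),1) for k in(0,60,120)]
    c=[ (lambda s:(s.max()+s.min())/2)(q@[np.cos(np.radians(best+k)),np.sin(np.radians(best+k))]) for k in(0,60,120)]
    A=[[np.cos(np.radians(best+k)),np.sin(np.radians(best+k))] for k in(0,60,120)]
    return best,w,np.round(np.linalg.lstsq(np.array(A),np.array(c),rcond=None)[0],1)
for n,uv,z,s in [("pad_block",(296,151),.004,26),("pad_valve",(379,185),.004,28),("pad_nut_small",(338,231),.004,22),("pad_nut_large",(163,223),.004,22)]:
    w=np.zeros(big.shape[:2],np.uint8); cv2.circle(w,(uv[0]*K,uv[1]*K),s*K,1,-1)
    for nm,m in (("dark",(hsv[...,2]<75)),("white",(hsv[...,2]>130)&(hsv[...,1]<70))):
        m=cv2.morphologyEx((m&(w>0)).astype(np.uint8),cv2.MORPH_OPEN,np.ones((3,3)))
        q=poly(P,m,z); print(n,nm,rect(q), hexang(q) if "nut" in n and nm=="white" else "")
vis=big.copy()
for n,z in [("block",.04),("valve",.018),("nut_large",.03),("nut_small",.024)]:
    d=models.cut_out(p,n)
    if not d: print(n,"none"); continue
    m=d[0]["region"].astype(np.uint8)
    M=cv2.resize(m*255,None,fx=K,fy=K,interpolation=cv2.INTER_LINEAR)>127
    q=poly(P,M,z); print(n,d[0]["confidence"],rect(q),hexang(q) if "nut" in n else "", ray(p,np.array(models.place_of(p,n)[0]["at"])*[512,384],0)*1000)
    cv2.drawContours(vis,cv2.findContours(M.astype(np.uint8),0,1)[0],-1,(0,255,0),1)
cv2.imwrite("pics/vis.png",np.vstack([np.hstack([vis[4*y-140:4*y+140,4*x-140:4*x+140] for x,y in v]) for v in [((123,188),(202,151)),((214,205),(275,202))]]))
E
```

```text
pad_block dark (array([ 633.9, -140.8]), array([106.8,  77. ]), -16.7) 
pad_block white (array([ 634.8, -140.7]), array([87. , 56.8]), -16.3) 
pad_valve dark (array([ 531.5, -393.1]), array([119.1,  63.8]), -0.6) 
pad_valve white (array([ 532. , -393.9]), array([104.2,  39.2]), -0.5) 
pad_nut_small dark (array([ 390.4, -269.3]), array([82.8, 82.2]), 63.3) 
pad_nut_small white (array([ 390.7, -269.5]), array([45.7, 42. ]), 0.3) (np.float64(33.0), [42.8, 41.9, 42.4], array([ 390.3, -269.3]))
pad_nut_large dark (array([411.2, 264.9]), array([84.5, 82.6]), 67.9) 
pad_nut_large white (array([411.5, 265.9]), array([68.2, 61.8]), 6.9) (np.float64(38.5), [62.1, 61.9, 62.1], array([411.2, 265.7]))
block 0.55 (array([464. , 106.7]), array([82.8, 54.6]), 17.6)  [470.20943619 108.26735864]
valve 0.67 (array([515.4, 390.7]), array([104.6,  41.2]), -44.2)  [517.65752014 392.47567488]
nut_large 0.55 (array([626.6, 144.4]), array([63.2, 59.8]), 0.6) (np.float64(30.5), [63.3, 59.9, 61.8], array([626.7, 145. ])) [642.90244786 137.66234871]
nut_small none
```

View pics/vis.png

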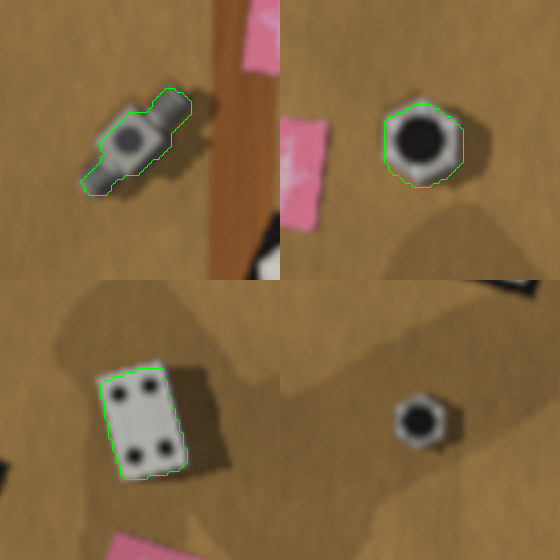

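The picture shows that the contours fit the block, valve and large nut. The small nut was missed at px (275,202), so I'll measure both nuts by their dark bores and bright faces.

Run:
```python
from h import *
from station import imaging
p=imaging.capture("top"); K=4
big=cv2.resize(p["frame"],None,fx=K,fy=K,interpolation=cv2.INTER_CUBIC)
P=dict(p); I=np.array(p["intrinsics"]); I[:2]*=K; I[:2,2]+=(K-1)/2; P["intrinsics"]=I
hsv=cv2.cvtColor(big,cv2.COLOR_BGR2HSV)
def hx(q):
    u=lambda a:np.array([np.cos(np.radians(a)),np.sin(np.radians(a))])
    a=min(np.arange(0,60,.5),key=lambda a:sum(np.ptp(q@u(a+k)) for k in(0,60,120)))
    return a,[round(float(np.ptp(q@u(a+k))),1) for k in(0,60,120)]
for n,uv,z,s in [("L",(202,151),.03,14),("S",(275,202),.024,11),("V",(122.5,188),.036,8),("B",(214,205),.04,22)]:
    w=np.zeros(big.shape[:2],np.uint8); cv2.circle(w,(int(uv[0]*K),int(uv[1]*K)),s*K,1,-1)
    cv2.circle
    w2=np.zeros_like(w); cv2.circle(w2,(int(uv[0]*K),int(uv[1]*K)),int(s*.55*K),1,-1)
    if n in"LS":
        m=(hsv[...,2]<70)&(w2>0); q=poly(P,m,z); print(n,"hole",np.round(cv2.minEnclosingCircle(q.astype(np.float32)),1) if 0 else cv2.minEnclosingCircle(q.astype(np.float32)), rect(q))
    m=(hsv[...,1]<75)&(hsv[...,2]>105)&(w>0); q=poly(P,m,z); print(n,"face",rect(q),hx(q), (q.max(0)+q.min(0))/2)
```

```text
L hole ((631.071533203125, 147.27981567382812), 17.29255485534668) (array([631.1, 147.5]), array([34.1, 32.7]), -89.7)
L face (array([630.5, 147.7]), array([64.8, 56.9]), -4.0) (np.float64(27.5), [58.9, 57.0, 58.2]) [630.41739821 147.176197  ]
S hole ((477.0014343261719, -73.68991088867188), 12.021143913269043) (array([477.1, -73.4]), array([23.6, 22.3]), 26.8)
S face (array([476.9, -73.5]), array([40.8, 37.1]), 0.2) (np.float64(27.0), [37.5, 37.2, 38.5]) [476.93407282 -73.47556554]
V face (array([521. , 387.9]), array([47.4, 36.4]), -44.2) (np.float64(45.5), [36.5, 44.3, 47.6]) [517.27726438 387.24526698]
B face (array([466.3, 107.1]), array([84.2, 52.9]), 14.7) (np.float64(45.0), [92.6, 53.0, 93.8]) [466.95761103 107.57912697]
```

```bash
cat > plan.py <<'E'
import sys,numpy as np
from station import r
def plan(x,y,psi,step=.04,s=None):
    "rows: turn in place, then shift level, to x,y (mm) with tool y at world angle psi (mod 180)"
    s=s or r.sense(); t=np.array(s["tcp_pos"]); R=np.array(s["ee_rot"])
    a=np.degrees(np.arctan2(R[1,1],R[0,1]))
    d=-((psi-a+90)%180-90); n=int(np.ceil(abs(d)/7.1-.02)); k=np.radians(a-d)
    Y=np.array([np.cos(k),np.sin(k)]); X=np.array([Y[1],-Y[0]])*1.0
    if np.dot(X,[np.cos(np.radians(a-90)),np.sin(np.radians(a-90))])<0: pass
    # z down: x = y cross z
    X=np.cross([*Y,0],[0,0,-1])[:2]
    e=np.array([x,y])/1000-t[:2]; v=np.array([e@X,e@Y]); m=int(np.ceil(np.abs(v).max()/step))
    print("tcp",np.round(t*1000,1),"psi",round(a,1),"q6",round(s["joints"][5]),"| turn",round(d,1),"=",n,"x",round(d/max(n,1),2),"| shift mm",np.round(v*1000,1),"=",m,"x",np.round(v*1000/max(m,1),1))
    print("F",np.round(s["wrist_force"],1),"w",round(s["gripper_width"]*87,1),"gf",round(s["gripper_force"],1),"t",round(s["time_s"],2))
plan(*map(float,sys.argv[1:]))
E
python3 plan.py 477 -73.5 87
```

```text
tcp [ 276.2 -560.6  190. ] psi 116.2 q6 -15 | turn 29.2 = 5 x 5.85 | shift mm [-175.  497.] = 13 x [-13.5  38.2]
F [ 0.6  0.5 -0.1] w 87.1 gf 0.0 t 1.55
```

apply_moves:
  moves:
    - [[0, 0, 0], 5.85]
    - [[0, 0, 0], 5.85]
    - [[0, 0, 0], 5.85]
    - [[0, 0, 0], 5.85]
    - [[0, 0, 0], 5.85]
  hand: 0.087

```text
time_s: 1.97
tcp_pos: [0.2763, -0.5606, 0.19]
ee_rot: [[-0.998, 0.058, 0.0], [0.058, 0.998, -0.0], [-0.0, -0.0, -1.0]]
wrist_force: [-0.7, -0.9, -0.0]
gripper_width: 1.002
gripper_force: 0.0
```

apply_moves:
  moves:
    - [[-0.0135, 0.038, 0], 0]
    - [[-0.0135, 0.038, 0], 0]
    - [[-0.0135, 0.038, 0], 0]
    - [[-0.0135, 0.038, 0], 0]
    - [[-0.0135, 0.038, 0], 0]

```text
time_s: 2.38
tcp_pos: [0.354, -0.3728, 0.1901]
ee_rot: [[-0.999, 0.053, 0.0], [0.053, 0.999, -0.0], [-0.0, -0.0, -1.0]]
wrist_force: [1.1, -0.6, -0.2]
gripper_width: 1.0
gripper_force: 0.0
```

apply_moves:
  moves:
    - [[-0.0135, 0.038, 0], 0]
    - [[-0.0135, 0.038, 0], 0]
    - [[-0.0135, 0.038, 0], 0]
    - [[-0.0135, 0.038, 0], 0]
    - [[-0.0135, 0.038, 0], 0]

```text
time_s: 2.8
tcp_pos: [0.4315, -0.1864, 0.1904]
ee_rot: [[-0.999, 0.053, 0.001], [0.053, 0.999, -0.0], [-0.001, -0.0, -1.0]]
wrist_force: [0.3, -0.5, -0.6]
gripper_width: 1.0
gripper_force: 0.0
```

apply_moves:
  moves:
    - [[-0.0135, 0.038, 0], 0]
    - [[-0.0135, 0.038, 0], 0]
    - [[-0.0135, 0.038, 0], 0]
    - [[0, 0, 0], 0]
    - [[0, 0, 0], 0]

```text
time_s: 3.22
tcp_pos: [0.4782, -0.0747, 0.19]
ee_rot: [[-0.999, 0.049, 0.0], [0.049, 0.999, 0.0], [-0.0, 0.0, -1.0]]
wrist_force: [0.3, -0.4, -0.6]
gripper_width: 1.003
gripper_force: 0.0
```

```bash
python3 plan.py 477 -73.5 87
python3 - <<'E'
from h import *
from station import imaging
p=imaging.capture("wrist"); cv2.imwrite("pics/w1.png",p["frame"]); print(p["intrinsics"],p["eye"],p["orientation"])
E
```

```text
tcp [478.2 -74.7 190. ] psi 87.2 q6 -103 | turn 0.2 = 1 x 0.21 | shift mm [1.2 1.1] = 1 x [1.2 1.1]
F [ 0.3 -0.4 -0.6] w 87.3 gf 0.0 t 3.22
[[272.3172011    0.         258.73851527]
 [  0.         272.3172011  191.51962549]
 [  0.           0.           1.        ]] [ 0.40698777 -0.07131148  0.38441769] [[ 0.04916794  0.96381391  0.26200239]
 [ 0.99878981 -0.04775965 -0.01174424]
 [ 0.00119388  0.26226276 -0.96499576]]
```

View pics/w1.png

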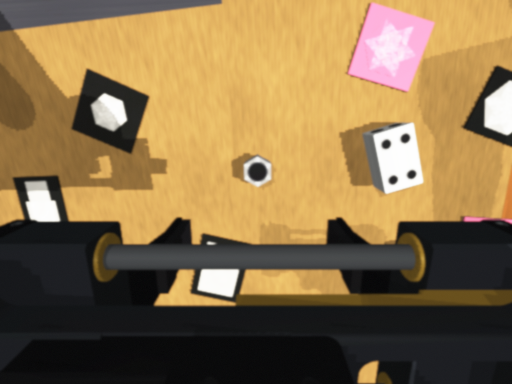

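The wrist view puts the small nut at px (257,171). That works out to (476,−76) mm, which agrees with the top view.

apply_moves:
  moves:
    - [[0.001, 0, 0.035], 0]
    - [[0, 0, 0.035], 0]
    - [[0, 0, 0.035], 0]
    - [[0, 0, 0.035], 0]
    - [[0, 0, 0.03], 0]

```text
time_s: 3.68
tcp_pos: [0.4752, -0.0781, 0.0183]
ee_rot: [[-0.998, 0.056, -0.001], [0.056, 0.998, -0.0], [0.001, -0.0, -1.0]]
wrist_force: [0.3, -1.0, -0.1]
gripper_width: 1.0
gripper_force: 0.0
```

apply_moves:
  moves:
    - [[0, 0, 0.01], 0]
    - [[0, 0, 0.007], 0]
    - [[0, 0, 0], 0]
    - [[0, 0, 0], 0]

```text
time_s: 4.02
tcp_pos: [0.477, -0.0773, 0.0035]
ee_rot: [[-0.999, 0.054, 0.001], [0.054, 0.999, -0.0], [-0.001, -0.0, -1.0]]
wrist_force: [0.3, -0.7, -0.4]
gripper_width: 0.999
gripper_force: 0.0
```

apply_moves:
  moves:
    - [[0, 0, 0], 0]
    - [[0, 0, 0], 0]
    - [[0, 0, 0], 0]
    - [[0, 0, 0], 0]
    - [[0, 0, 0], 0]
  hand: 0.02

```text
time_s: 4.43
tcp_pos: [0.4768, -0.0764, 0.0035]
ee_rot: [[-0.999, 0.053, 0.001], [0.053, 0.999, 0.0], [-0.001, 0.0, -1.0]]
wrist_force: [0.6, -0.5, 0.1]
gripper_width: 0.706
gripper_force: 0.0
```

apply_moves:
  moves:
    - [[0, 0, 0], 0]
    - [[0, 0, 0], 0]
    - [[0, 0, 0], 0]
    - [[0, 0, 0], 0]
    - [[0, 0, 0], 0]

```text
time_s: 4.85
tcp_pos: [0.4765, -0.0765, 0.0029]
ee_rot: [[-0.999, 0.053, -0.0], [0.053, 0.999, -0.0], [0.0, -0.0, -1.0]]
wrist_force: [-0.6, -0.7, 0.3]
gripper_width: 0.323
gripper_force: 0.0
```

```bash
python3 plan.py 391 -269.5 87 .03
```

```text
tcp [476.5 -76.5   2.9] psi 87.0 q6 -103 | turn -0.0 = 0 x -0.02 | shift mm [  75.3 -197.2] = 7 x [ 10.8 -28.2]
F [-0.6 -0.7  0.3] w 28.1 gf 0.0 t 4.85
```

apply_moves:
  moves:
    - [[0, 0, 0], 0]
    - [[0, 0, 0], 0]
    - [[0, 0, 0], 0]

```text
time_s: 5.1
tcp_pos: [0.4765, -0.0765, 0.0029]
ee_rot: [[-0.999, 0.053, -0.0], [0.053, 0.999, -0.0], [0.0, -0.0, -1.0]]
wrist_force: [-0.0, 0.0, -0.7]
gripper_width: 0.239
gripper_force: 0.0
```

Run:
```python
from h import *
from station import imaging
a=[imaging.capture(n)["frame"] for n in ("wrist","scene")]
cv2.imwrite("pics/w2.png",np.hstack([cv2.resize(a[0],(400,300)),cv2.resize(a[1][130:280,130:330],(400,300))]))
```

```text
(no output)
```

View pics/w2.png

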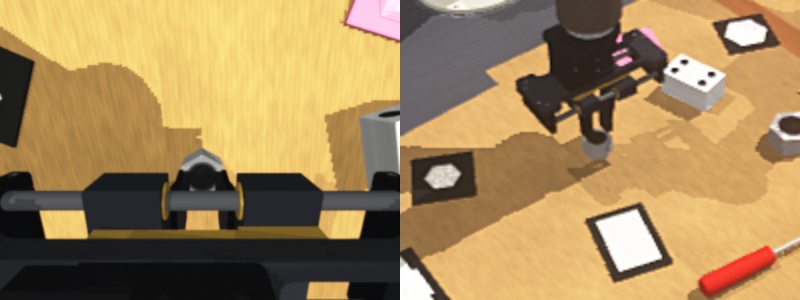

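The fingers have closed to 21 mm and the nut looks displaced or tilted, so I'll zoom in.

```bash
python3 - <<'E'
from h import *
from station import imaging
a=[imaging.capture(n)["frame"] for n in ("wrist","scene","top")]
c=[a[0][170:290,190:330],a[1][160:230,190:270],a[2][170:230,240:310]]
cv2.imwrite("pics/w3.png",np.hstack([cv2.resize(x,(266,260),interpolation=cv2.INTER_CUBIC) for x in c]))
E
python3 plan.py 477 -75 87
```

```text
tcp [476.5 -76.5   3. ] psi 87.0 q6 -103 | turn -0.0 = 0 x -0.02 | shift mm [-0.4  1.5] = 1 x [-0.4  1.5]
F [-0.6  1.  -1.3] w 20.1 gf 0.0 t 5.35
```

View pics/w3.png

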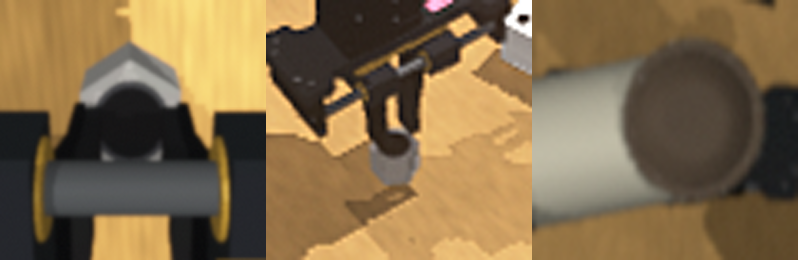

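apply_moves:
  moves:
    - [[0, 0, 0], 0]
    - [[0, 0, 0], 0]
    - [[0, 0, 0], 0]
    - [[0, 0, 0], 0]
    - [[0, 0, 0], 0]
  hand: 0.087

```text
time_s: 5.77
tcp_pos: [0.4765, -0.0765, 0.0029]
ee_rot: [[-0.999, 0.053, 0.0], [0.053, 0.999, 0.0], [-0.0, 0.0, -1.0]]
wrist_force: [0.5, 0.0, 0.6]
gripper_width: 0.521
gripper_force: 0.0
```

apply_moves:
  moves:
    - [[0, 0, 0], 0]
    - [[0, 0, 0], 0]
    - [[0, 0, 0], 0]
    - [[0, 0, 0], 0]
    - [[0, 0, 0], 0]

```text
time_s: 6.18
tcp_pos: [0.4765, -0.0765, 0.0029]
ee_rot: [[-0.999, 0.053, -0.0], [0.053, 0.999, -0.0], [0.0, -0.0, -1.0]]
wrist_force: [-0.7, -1.9, 0.3]
gripper_width: 0.903
gripper_force: 0.0
```

```bash
python3 - <<'E'
from h import *
from station import imaging
a=[imaging.capture(n)["frame"] for n in ("wrist","scene")]
c=[a[0][120:300,130:370],a[1][150:230,190:297]]
cv2.imwrite("pics/w4.png",np.hstack([cv2.resize(x,(400,300),interpolation=cv2.INTER_CUBIC) for x in c]))
E
python3 plan.py 477 -75 87
```

```text
tcp [476.5 -76.5   3. ] psi 87.0 q6 -103 | turn -0.0 = 0 x -0.02 | shift mm [-0.4  1.5] = 1 x [-0.4  1.5]
F [-0.  -0.3 -0.3] w 84.0 gf 0.0 t 6.28
```

View pics/w4.png

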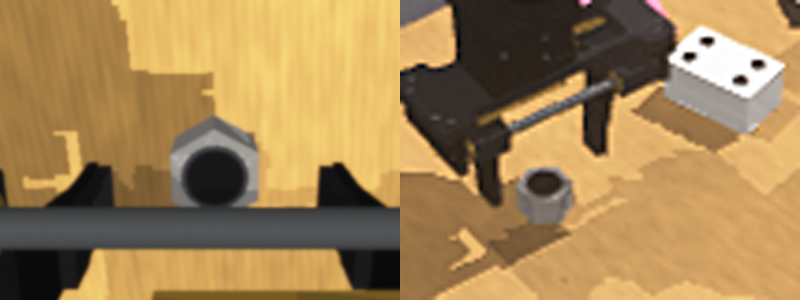

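The fingertips straddle the nut at about the height of its top, though TCP z reads 3 mm. I'll feel downwards in small steps to find the real bench contact.

apply_moves:
  moves:
    - [[0, 0, 0.002], 0]
    - [[0, 0, 0.002], 0]
    - [[0, 0, 0], 0]

```text
time_s: 6.53
tcp_pos: [0.4762, -0.0765, -0.0015]
ee_rot: [[-0.999, 0.053, -0.001], [0.053, 0.999, -0.0], [0.001, -0.0, -1.0]]
wrist_force: [0.6, 0.4, -1.1]
gripper_width: 0.993
gripper_force: 0.0
```

Run:
```python
from h import *
from station import imaging
def proj(p,X): 
    c=np.asarray(p["orientation"]).T@(np.array(X)-p["eye"]); u=np.asarray(p["intrinsics"])@c; return u[:2]/u[2]
p=imaging.capture("scene")
for z in (0,.01,.02,.03): print(z,[np.round((proj(p,[.4765-s*.0023,-.0765-s*.0435,z])-[190,150])*[400/107,300/80]+[400,0]) for s in (-1,1)])
```

```text
0 [array([595., 183.]), array([496., 231.])]
0.01 [array([594., 173.]), array([495., 221.])]
0.02 [array([594., 164.]), array([495., 212.])]
0.03 [array([594., 154.]), array([494., 202.])]
```

The scene picture shows the tips about 26 mm higher than the TCP reading implies. I'll keep going down in small steps and watch the force.

apply_moves:
  moves:
    - [[0, 0, 0.004], 0]
    - [[0, 0, 0.004], 0]
    - [[0, 0, 0.004], 0]
    - [[0, 0, 0], 0]

```text
time_s: 6.92
tcp_pos: [0.4757, -0.0766, -0.0141]
ee_rot: [[-0.999, 0.053, -0.002], [0.053, 0.999, -0.0], [0.002, -0.0, -1.0]]
wrist_force: [-0.3, 0.8, -0.3]
gripper_width: 0.995
gripper_force: 0.0
```

apply_moves:
  moves:
    - [[0, 0, 0.002], 0]
    - [[0, 0, 0.002], 0]
    - [[0, 0, 0], 0]

```text
time_s: 7.17
tcp_pos: [0.4763, -0.0765, -0.0174]
ee_rot: [[-0.999, 0.053, -0.001], [0.053, 0.999, -0.0], [0.001, -0.0, -1.0]]
wrist_force: [-0.0, 0.6, 0.6]
gripper_width: 1.002
gripper_force: 0.0
```

apply_moves:
  moves:
    - [[0, 0, 0.002], 0]
    - [[0, 0, 0], 0]

```text
time_s: 7.33
tcp_pos: [0.4764, -0.0765, -0.0193]
ee_rot: [[-0.999, 0.053, -0.0], [0.053, 0.999, -0.0], [0.0, -0.0, -1.0]]
wrist_force: [0.2, -0.2, -1.5]
gripper_width: 1.001
gripper_force: 0.0
```

```bash
python3 plan.py 477 -75 87;  python3 - <<'E'
from h import *
from station import imaging
a=[imaging.capture(n)["frame"] for n in ("wrist","scene")]
c=[a[0][120:300,130:370],a[1][150:230,190:297]]
cv2.imwrite("pics/w5.png",np.hstack([cv2.resize(x,(400,300),interpolation=cv2.INTER_CUBIC) for x in c]))
E
```

```text
tcp [476.4 -76.5 -19.3] psi 87.0 q6 -103 | turn -0.0 = 0 x -0.02 | shift mm [-0.5  1.5] = 1 x [-0.5  1.5]
F [ 0.2 -0.2 -1.5] w 87.1 gf 0.0 t 7.33
```

View pics/w5.png

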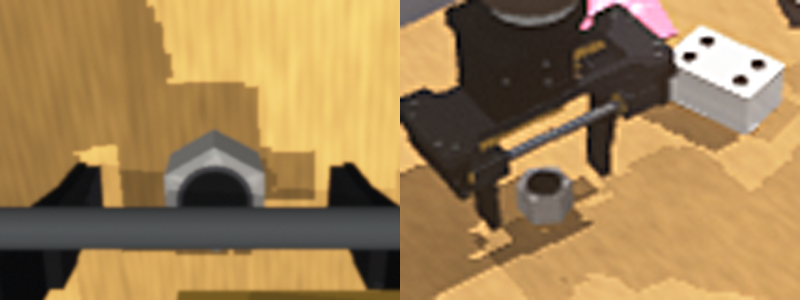

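The tips are now about 6 mm above the bench. The reading is therefore roughly 26 mm too low, so z reading −22 means about 4 mm. I'll go there and close.

apply_moves:
  moves:
    - [[0, 0.001, 0.002], 0]
    - [[0, 0, 0.001], 0]
    - [[0, 0, 0], 0]

```text
time_s: 7.68
tcp_pos: [0.4764, -0.0755, -0.0223]
ee_rot: [[-0.999, 0.053, -0.0], [0.053, 0.999, -0.0], [0.0, -0.0, -1.0]]
wrist_force: [-0.2, -0.7, 0.2]
gripper_width: 0.999
gripper_force: 0.0
```

apply_moves:
  moves:
    - [[0, 0, 0], 0]
    - [[0, 0, 0], 0]
    - [[0, 0, 0], 0]
    - [[0, 0, 0], 0]
    - [[0, 0, 0], 0]
  hand: 0.02

```text
time_s: 8.1
tcp_pos: [0.4766, -0.0755, -0.022]
ee_rot: [[-0.999, 0.053, 0.0], [0.053, 0.999, 0.0], [-0.0, 0.0, -1.0]]
wrist_force: [0.2, -0.1, 0.3]
gripper_width: 0.706
gripper_force: 0.0
```

apply_moves:
  moves:
    - [[0, 0, 0], 0]
    - [[0, 0, 0], 0]
    - [[0, 0, 0], 0]
    - [[0, 0, 0], 0]
    - [[0, 0, 0], 0]

```text
time_s: 8.52
tcp_pos: [0.4765, -0.0755, -0.022]
ee_rot: [[-0.999, 0.053, -0.0], [0.053, 0.999, -0.0], [0.0, -0.0, -1.0]]
wrist_force: [-0.6, 0.2, 0.3]
gripper_width: 0.403
gripper_force: 30.0
```

```bash
python3 plan.py 391 -269.5 87 .03
```

```text
tcp [476.5 -75.5 -22. ] psi 87.0 q6 -103 | turn -0.0 = 0 x -0.02 | shift mm [  75.2 -198.2] = 7 x [ 10.7 -28.3]
F [-0.6  0.2  0.3] w 35.1 gf 30.0 t 8.52
```

Gripped: 35 mm at 30 N. Now lift and carry.

apply_moves:
  moves:
    - [[0, 0, -0.01], 0]
    - [[0, 0, -0.02], 0]
    - [[0, 0, -0.02], 0]
    - [[0, 0, -0.01], 0]

```text
time_s: 8.85
tcp_pos: [0.4775, -0.0754, 0.0396]
ee_rot: [[-0.999, 0.052, 0.002], [0.052, 0.999, 0.0], [-0.002, 0.0, -1.0]]
wrist_force: [0.4, 0.4, -2.2]
gripper_width: 0.408
gripper_force: 30.0
```

apply_moves:
  moves:
    - [[0.0107, -0.0283, 0], 0]
    - [[0.0107, -0.0283, 0], 0]
    - [[0.0107, -0.0283, 0], 0]
    - [[0.0107, -0.0283, 0], 0]

```text
time_s: 9.18
tcp_pos: [0.4269, -0.187, 0.0378]
ee_rot: [[-0.999, 0.052, -0.0], [0.052, 0.999, 0.0], [0.0, 0.0, -1.0]]
wrist_force: [0.6, -1.2, -1.4]
gripper_width: 0.412
gripper_force: 30.0
```

apply_moves:
  moves:
    - [[0.0107, -0.0283, 0], 0]
    - [[0.0107, -0.0283, 0], 0]
    - [[0.0107, -0.0283, 0], 0]
    - [[0, 0, 0], 0]
    - [[0, 0, 0], 0]

```text
time_s: 9.6
tcp_pos: [0.3902, -0.2703, 0.0375]
ee_rot: [[-0.998, 0.056, -0.001], [0.056, 0.998, 0.0], [0.001, 0.0, -1.0]]
wrist_force: [0.6, 0.7, -2.0]
gripper_width: 0.41
gripper_force: 30.0
```

```bash
python3 plan.py 391 -269.5 87 .03;  python3 - <<'E'
from h import *
from station import imaging
a=[imaging.capture(n)["frame"] for n in ("wrist","scene")]
c=[a[0][120:300,130:370],a[1][170:260,90:210]]
cv2.imwrite("pics/w6.png",np.hstack([cv2.resize(x,(400,300),interpolation=cv2.INTER_CUBIC) for x in c]))
E
```

```text
tcp [ 390.2 -270.3   37.5] psi 86.8 q6 -78 | turn -0.2 = 1 x -0.22 | shift mm [-0.8  0.9] = 1 x [-0.8  0.9]
F [ 0.6  0.7 -2. ] w 35.6 gf 30.0 t 9.6
```

View pics/w6.png

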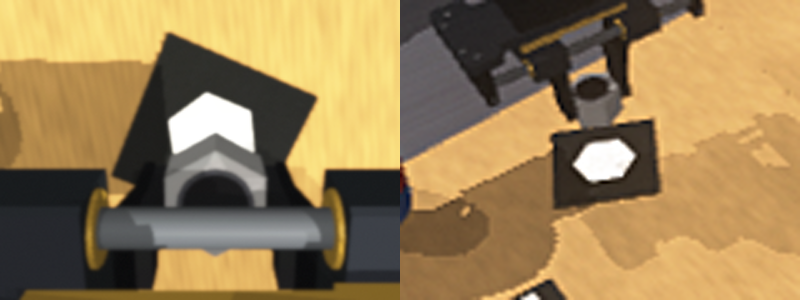

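The picture shows the nut held level above the pad. It was picked up at reading −22, so contact on the 4 mm pad is expected at −18.

apply_moves:
  moves:
    - [[-0.001, 0.001, 0.02], 0]
    - [[0, 0, 0.02], 0]
    - [[0, 0, 0.01], 0]
    - [[0, 0, 0], 0]

```text
time_s: 10.03
tcp_pos: [0.3911, -0.2668, -0.0141]
ee_rot: [[-0.999, 0.051, -0.005], [0.051, 0.999, 0.002], [0.005, 0.001, -1.0]]
wrist_force: [0.8, 0.4, -2.0]
gripper_width: 0.409
gripper_force: 30.0
```

apply_moves:
  moves:
    - [[0, 0, 0.002], 0]
    - [[0, 0, 0.0015], 0]
    - [[0, 0, 0.001], 0]
    - [[0, 0, 0.0005], 0]
    - [[0, 0, 0], 0]

```text
time_s: 10.45
tcp_pos: [0.3928, -0.2684, -0.0166]
ee_rot: [[-0.999, 0.052, 0.001], [0.052, 0.999, -0.0], [-0.001, -0.0, -1.0]]
wrist_force: [0.1, -0.2, -1.5]
gripper_width: 0.407
gripper_force: 30.0
```

```bash
python3 plan.py 391 -269.5 87 .03
```

```text
tcp [ 392.8 -268.4  -16.6] psi 87.0 q6 -78 | turn -0.0 = 0 x -0.01 | shift mm [ 1.8 -1.1] = 1 x [ 1.8 -1.1]
F [ 0.1 -0.2 -1.5] w 35.4 gf 30.0 t 10.45
```

apply_moves:
  moves:
    - [[0.0015, -0.001, 0.0007], 0]
    - [[0, 0, 0.0007], 0]
    - [[0, 0, 0], 0]

```text
time_s: 10.7
tcp_pos: [0.3907, -0.2695, -0.0181]
ee_rot: [[-0.999, 0.053, 0.0], [0.053, 0.999, -0.0], [-0.0, -0.0, -1.0]]
wrist_force: [-1.1, 1.1, 2.7]
gripper_width: 0.411
gripper_force: 30.0
```

apply_moves:
  moves:
    - [[0, 0, 0.001], 0]
    - [[0, 0, 0], 0]

```text
time_s: 10.87
tcp_pos: [0.3908, -0.2695, -0.0181]
ee_rot: [[-0.999, 0.052, -0.0], [0.052, 0.999, -0.0], [0.0, -0.0, -1.0]]
wrist_force: [-3.6, 2.5, 11.0]
gripper_width: 0.412
gripper_force: 30.0
```

apply_moves:
  moves:
    - [[0, 0, 0.001], 0]
    - [[0, 0, 0], 0]

```text
time_s: 11.03
tcp_pos: [0.3908, -0.2695, -0.0181]
ee_rot: [[-0.999, 0.052, -0.0], [0.052, 0.999, -0.001], [0.0, -0.001, -1.0]]
wrist_force: [-5.1, 4.1, 20.1]
gripper_width: 0.409
gripper_force: 30.0
```

Contact at −18.1, exactly as predicted. Ease off, release and lift.

apply_moves:
  moves:
    - [[0, 0, -0.002], 0]
    - [[0, 0, 0], 0]

```text
time_s: 11.2
tcp_pos: [0.3913, -0.2695, -0.0179]
ee_rot: [[-0.999, 0.053, 0.002], [0.053, 0.999, -0.0], [-0.002, -0.0, -1.0]]
wrist_force: [0.0, 0.6, -1.4]
gripper_width: 0.405
gripper_force: 30.0
```

apply_moves:
  moves:
    - [[0, 0, 0], 0]
    - [[0, 0, 0], 0]
    - [[0, 0, 0], 0]
    - [[0, 0, 0], 0]
    - [[0, 0, 0], 0]
  hand: 0.087

```text
time_s: 11.62
tcp_pos: [0.3908, -0.2694, -0.0187]
ee_rot: [[-0.999, 0.053, -0.0], [0.053, 0.999, 0.0], [0.0, 0.0, -1.0]]
wrist_force: [-0.0, -0.7, -0.2]
gripper_width: 0.704
gripper_force: 0.0
```

apply_moves:
  moves:
    - [[0, 0, -0.02], 0]
    - [[0, 0, -0.03], 0]
    - [[0, 0, -0.035], 0]
    - [[0, 0, -0.035], 0]
    - [[0, 0, 0], 0]

```text
time_s: 12.03
tcp_pos: [0.3955, -0.2714, 0.1082]
ee_rot: [[-0.999, 0.051, 0.013], [0.051, 0.999, -0.006], [-0.013, -0.005, -1.0]]
wrist_force: [1.8, 0.1, -0.3]
gripper_width: 0.981
gripper_force: 0.0
```

```bash
python3 plan.py 466 107 106.5
```

```text
tcp [ 395.5 -271.4  108.2] psi 87.1 q6 -78 | turn -19.4 = 3 x -6.47 | shift mm [-175.   342.8] = 9 x [-19.4  38.1]
F [ 1.8  0.1 -0.3] w 85.4 gf 0.0 t 12.03
```

apply_moves:
  moves:
    - [[0, 0, 0], -6.5]
    - [[0, 0, 0], -6.5]
    - [[0, 0, 0], -6.5]

```text
time_s: 12.28
tcp_pos: [0.3908, -0.2693, 0.1016]
ee_rot: [[-0.957, -0.289, 0.001], [-0.289, 0.957, 0.0], [-0.001, -0.0, -1.0]]
wrist_force: [-0.5, 0.1, 0.3]
gripper_width: 1.0
gripper_force: 0.0
```

apply_moves:
  moves:
    - [[-0.02, 0.038, 0], 0]
    - [[-0.02, 0.038, 0], 0]
    - [[-0.02, 0.038, 0], 0]
    - [[-0.02, 0.038, 0], 0]
    - [[-0.02, 0.038, 0], 0]

```text
time_s: 12.7
tcp_pos: [0.4315, -0.0633, 0.1015]
ee_rot: [[-0.959, -0.283, 0.0], [-0.283, 0.959, 0.0], [-0.0, -0.0, -1.0]]
wrist_force: [1.3, 0.1, -0.3]
gripper_width: 0.998
gripper_force: 0.0
```

apply_moves:
  moves:
    - [[-0.02, 0.038, 0], 0]
    - [[-0.02, 0.038, 0], 0]
    - [[-0.02, 0.038, 0], 0]
    - [[-0.019, 0.036, 0], 0]
    - [[0, 0, 0], 0]

```text
time_s: 13.12
tcp_pos: [0.4666, 0.1034, 0.1018]
ee_rot: [[-0.957, -0.29, 0.004], [-0.29, 0.957, 0.002], [-0.004, 0.0, -1.0]]
wrist_force: [0.7, -0.2, 0.5]
gripper_width: 1.001
gripper_force: 0.0
```

apply_moves:
  moves:
    - [[0, 0, 0], 0]
    - [[0, 0, 0], 0]

```text
time_s: 13.28
tcp_pos: [0.4634, 0.0974, 0.101]
ee_rot: [[-0.959, -0.284, -0.001], [-0.284, 0.959, -0.001], [0.001, -0.0, -1.0]]
wrist_force: [-0.5, 0.2, 0.1]
gripper_width: 1.002
gripper_force: 0.0
```

```bash
python3 plan.py 466 107 106.5
python3 - <<'E'
from h import *
from station import imaging
p=imaging.capture("wrist"); a=p["frame"]
P=dict(p)
hsv=cv2.cvtColor(a,cv2.COLOR_BGR2HSV)
m=((hsv[...,1]<40)&(hsv[...,2]>170)).astype(np.uint8); m[:,:120]=0; m[:,400:]=0
print("block top",rect(poly(P,m,.04)))
cv2.imwrite("pics/w7.png",a)
E
```

```text
tcp [463.4  97.4 101. ] psi 106.5 q6 -105 | turn 0.0 = 0 x 0.01 | shift mm [-5.2  8.5] = 1 x [-5.2  8.5]
F [-0.5  0.2  0.1] w 87.1 gf 0.0 t 13.28
block top (array([466.1, 104. ]), array([80.2, 50.1]), 14.9)
```

View pics/w7.png

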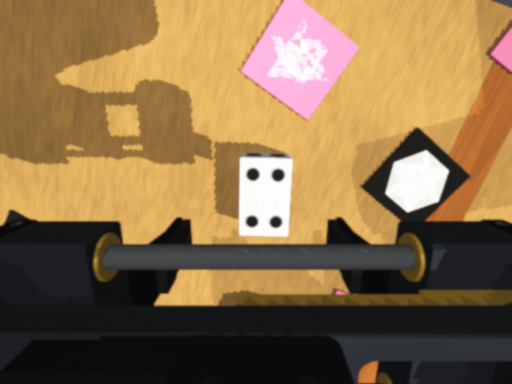

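The picture shows the block centred near px (265,195). The wrist fit of its top face is 80.2×50.1 mm at (466,104) with yaw 14.9°, which is precise, so I'll use wrist measurements from here on.

apply_moves:
  moves:
    - [[-0.004, 0.006, 0.03], 1.5]
    - [[0, 0, 0.035], 0]
    - [[0, 0, 0.03], 0]
    - [[0, 0, 0.02], 0]
    - [[0, 0, 0.008], 0]

```text
time_s: 13.75
tcp_pos: [0.4638, 0.1016, -0.0241]
ee_rot: [[-0.967, -0.256, -0.005], [-0.256, 0.967, -0.003], [0.006, -0.001, -1.0]]
wrist_force: [0.1, 0.1, -0.4]
gripper_width: 1.003
gripper_force: 0.0
```

apply_moves:
  moves:
    - [[0, 0, 0], 0]
    - [[0, 0, 0], 0]
    - [[0, 0, 0], 0]
    - [[0, 0, 0], 0]
    - [[0, 0, 0], 0]
  hand: 0.035

```text
time_s: 14.17
tcp_pos: [0.4671, 0.1048, -0.0202]
ee_rot: [[-0.966, -0.258, 0.003], [-0.258, 0.966, 0.002], [-0.003, 0.001, -1.0]]
wrist_force: [-0.1, -0.1, -0.6]
gripper_width: 0.707
gripper_force: 0.0
```

apply_moves:
  moves:
    - [[0, 0, 0], 0]
    - [[0, 0, 0], 0]
    - [[0, 0, 0], 0]
    - [[0, 0, 0], 0]

```text
time_s: 14.5
tcp_pos: [0.4666, 0.1045, -0.0207]
ee_rot: [[-0.966, -0.259, 0.001], [-0.259, 0.966, 0.0], [-0.001, 0.0, -1.0]]
wrist_force: [-0.6, -0.4, 6.0]
gripper_width: 0.575
gripper_force: 30.0
```

```bash
python3 plan.py 466 104 105
```

```text
tcp [466.6 104.5 -20.7] psi 105.0 q6 -107 | turn 0.0 = 0 x 0.0 | shift mm [ 0.7 -0.3] = 1 x [ 0.7 -0.3]
F [-0.6 -0.4  6. ] w 50.0 gf 30.0 t 14.5
```

Block gripped (50.0 mm). Lift, turn, carry most of the way, then measure the pad with the wrist camera.

apply_moves:
  moves:
    - [[0, 0, -0.01], 0]
    - [[0, 0, -0.03], 0]
    - [[0, 0, -0.035], 0]
    - [[0, 0, -0.035], 0]
    - [[0, 0, -0.01], 0]

```text
time_s: 14.92
tcp_pos: [0.4683, 0.1055, 0.1027]
ee_rot: [[-0.966, -0.259, 0.007], [-0.259, 0.966, 0.003], [-0.007, 0.001, -1.0]]
wrist_force: [1.3, 1.6, -4.3]
gripper_width: 0.572
gripper_force: 30.0
```

apply_moves:
  moves:
    - [[0, 0, 0], 6.3]
    - [[0, 0, 0], 6.3]
    - [[0, 0, 0], 6.3]
    - [[0, 0, 0], 6.3]
    - [[0, 0, 0], 6.3]

```text
time_s: 15.33
tcp_pos: [0.4644, 0.1039, 0.097]
ee_rot: [[-0.957, 0.29, -0.004], [0.29, 0.957, -0.001], [0.003, -0.002, -1.0]]
wrist_force: [-0.1, -1.1, -5.1]
gripper_width: 0.57
gripper_force: 30.0
```

apply_moves:
  moves:
    - [[-0.02, -0.02, 0], 0]
    - [[-0.03, -0.024, 0], 0]
    - [[-0.03, -0.024, 0], 0]
    - [[-0.03, -0.024, 0], 0]
    - [[-0.03, -0.024, 0], 0]

```text
time_s: 15.75
tcp_pos: [0.5665, -0.0479, 0.0967]
ee_rot: [[-0.959, 0.285, -0.004], [0.285, 0.959, 0.001], [0.004, -0.0, -1.0]]
wrist_force: [0.6, 1.4, -4.6]
gripper_width: 0.571
gripper_force: 30.0
```

apply_moves:
  moves:
    - [[-0.02, -0.02, 0], 0]
    - [[0, 0, 0], 0]
    - [[0, 0, 0], 0]
    - [[0, 0, 0], 0]

```text
time_s: 16.08
tcp_pos: [0.5791, -0.0714, 0.0967]
ee_rot: [[-0.958, 0.285, -0.004], [0.285, 0.958, 0.001], [0.004, -0.001, -1.0]]
wrist_force: [0.5, 0.7, -5.0]
gripper_width: 0.573
gripper_force: 30.0
```

```bash
python3 plan.py 634 -141 73.5
python3 - <<'E'
from h import *
from station import imaging
p=imaging.capture("wrist"); cv2.imwrite("pics/w8.png",p["frame"])
np.savez("w8.npz",eye=p["eye"],orientation=p["orientation"],intrinsics=p["intrinsics"])
W=dict(intrinsics=np.array([[272.3172,0,258.7385],[0,272.3172,191.5196],[0,0,1]]),eye=[.40698777,-.07131148,.38441769],orientation=np.array([[.04916794,.96381391,.26200239],[.99878981,-.04775965,-.01174424],[.00119388,.26226276,-.96499576]]))
a=cv2.imread("pics/w1.png"); h=cv2.cvtColor(a,cv2.COLOR_BGR2HSV)
for n,x0,x1,y0,y1 in (("small",85,135,88,140),("block?",195,245,240,300)):
    m=np.zeros(a.shape[:2],np.uint8); m[y0:y1,x0:x1]=((h[...,1]<60)&(h[...,2]>150))[y0:y1,x0:x1]
    print(n,rect(poly(W,m,.004)))
E
```

```text
tcp [579.1 -71.4  96.7] psi 73.4 q6 -115 | turn -0.1 = 0 x -0.08 | shift mm [-72.4 -51.1] = 2 x [-36.2 -25.6]
F [ 0.5  0.7 -5. ] w 49.9 gf 30.0 t 16.08
small (array([ 390. , -270.8]), array([47.3, 42.5]), 63.8)
block? (array([ 651.9, -148.4]), array([58.1, 51.7]), 73.6)
```

View pics/w8.png

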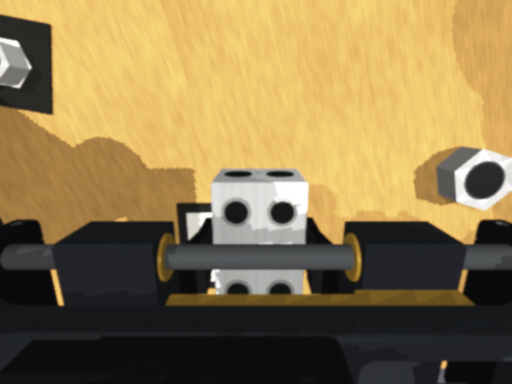

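The picture shows the block hanging level, with the pad mostly hidden behind it. Fusing the top and wrist views puts the block pad at (635,−142).

apply_moves:
  moves:
    - [[-0.0245, -0.017, 0], 0]
    - [[-0.0245, -0.017, 0], 0]
    - [[-0.0245, -0.0175, 0], 0]
    - [[0, 0, 0], 0]
    - [[0, 0, 0], 0]

```text
time_s: 16.55
tcp_pos: [0.6364, -0.1414, 0.0976]
ee_rot: [[-0.959, 0.285, -0.002], [0.285, 0.959, 0.001], [0.002, 0.0, -1.0]]
wrist_force: [-1.3, 0.8, -5.4]
gripper_width: 0.571
gripper_force: 30.0
```

apply_moves:
  moves:
    - [[0, 0, 0.03], 0]
    - [[0, 0, 0.035], 0]
    - [[0, 0, 0.025], 0]
    - [[0, 0, 0.014], 0]
    - [[0, 0, 0], 0]

```text
time_s: 16.97
tcp_pos: [0.6321, -0.1397, -0.0099]
ee_rot: [[-0.959, 0.283, -0.01], [0.283, 0.959, 0.001], [0.01, -0.002, -1.0]]
wrist_force: [-0.0, 0.3, -6.0]
gripper_width: 0.578
gripper_force: 30.0
```

apply_moves:
  moves:
    - [[0, 0, 0.001], 0]
    - [[0, 0, 0], 0]
    - [[0, 0, 0], 0]

```text
time_s: 17.22
tcp_pos: [0.6381, -0.1412, -0.0043]
ee_rot: [[-0.959, 0.283, 0.004], [0.283, 0.959, -0.0], [-0.004, 0.001, -1.0]]
wrist_force: [0.2, -1.0, -4.7]
gripper_width: 0.576
gripper_force: 30.0
```

```bash
python3 plan.py 635 -142 73.5
```

```text
tcp [ 638.1 -141.2   -4.3] psi 73.5 q6 -108 | turn 0.0 = 0 x 0.05 | shift mm [ 2.8 -1.6] = 1 x [ 2.8 -1.6]
F [ 0.2 -1.  -4.7] w 50.1 gf 30.0 t 17.22
```

apply_moves:
  moves:
    - [[0.002, -0.001, 0.004], 0]
    - [[0, 0, 0.003], 0]
    - [[0, 0, 0.002], 0]
    - [[0, 0, 0.001], 0]
    - [[0, 0, 0], 0]

```text
time_s: 17.63
tcp_pos: [0.6345, -0.1423, -0.0165]
ee_rot: [[-0.959, 0.284, -0.0], [0.284, 0.959, -0.0], [0.0, -0.0, -1.0]]
wrist_force: [0.2, 0.6, -4.5]
gripper_width: 0.574
gripper_force: 30.0
```

apply_moves:
  moves:
    - [[0, 0, 0.001], 0]
    - [[0, 0, 0], 0]
    - [[0, 0, 0], 0]

```text
time_s: 17.88
tcp_pos: [0.6347, -0.1423, -0.0167]
ee_rot: [[-0.959, 0.284, 0.001], [0.284, 0.959, -0.0], [-0.001, -0.0, -1.0]]
wrist_force: [-2.0, 0.8, 0.3]
gripper_width: 0.571
gripper_force: 30.0
```

apply_moves:
  moves:
    - [[0, 0, 0.001], 0]
    - [[0, 0, 0], 0]
    - [[0, 0, 0], 0]

```text
time_s: 18.13
tcp_pos: [0.6348, -0.1423, -0.0167]
ee_rot: [[-0.959, 0.284, 0.001], [0.284, 0.959, -0.0], [-0.001, -0.0, -1.0]]
wrist_force: [-4.8, 0.5, 5.5]
gripper_width: 0.575
gripper_force: 30.0
```

apply_moves:
  moves:
    - [[0, 0, -0.001], 0]
    - [[0, 0, 0], 0]
    - [[0, 0, 0], 0]
    - [[0, 0, 0], 0]
    - [[0, 0, 0], 0]
  hand: 0.087

```text
time_s: 18.55
tcp_pos: [0.6348, -0.1422, -0.0175]
ee_rot: [[-0.959, 0.284, 0.0], [0.284, 0.959, -0.0], [-0.0, 0.0, -1.0]]
wrist_force: [-0.2, -0.0, 0.0]
gripper_width: 0.863
gripper_force: 0.0
```

apply_moves:
  moves:
    - [[0, 0, -0.01], 0]
    - [[0, 0, -0.03], 0]
    - [[0, 0, -0.035], 0]
    - [[0, 0, -0.035], 0]
    - [[0, 0, -0.01], 0]

```text
time_s: 18.97
tcp_pos: [0.6384, -0.1429, 0.11]
ee_rot: [[-0.959, 0.283, 0.012], [0.283, 0.959, -0.002], [-0.012, 0.001, -1.0]]
wrist_force: [0.9, 0.1, 0.8]
gripper_width: 1.002
gripper_force: 0.0
```

apply_moves:
  moves:
    - [[0, 0, 0], 0]
    - [[0, 0, 0], 0]

```text
time_s: 19.13
tcp_pos: [0.6347, -0.142, 0.1036]
ee_rot: [[-0.959, 0.285, 0.002], [0.285, 0.959, 0.0], [-0.002, 0.001, -1.0]]
wrist_force: [-0.7, 0.8, -1.2]
gripper_width: 0.999
gripper_force: 0.0
```

```bash
python3 plan.py 625 144 87.5
python3 - <<'E'
from h import *
from station import imaging,models
p=imaging.capture("wrist"); cv2.imwrite("pics/w9.png",p["frame"])
E
```

```text
tcp [ 634.7 -142.   103.6] psi 73.5 q6 -108 | turn -14.0 = 2 x -7.02 | shift mm [ 22.2 285.3] = 8 x [ 2.8 35.7]
F [-0.7  0.8 -1.2] w 86.9 gf 0.0 t 19.13
```

View pics/w9.png

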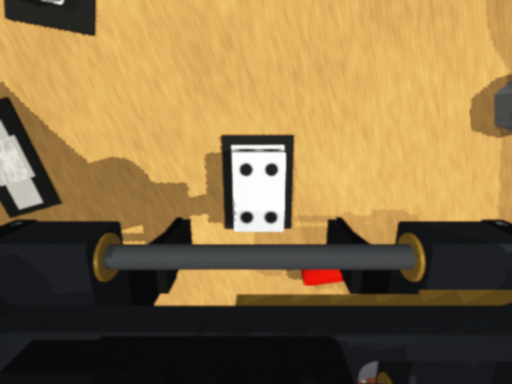

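The block sits square and centred on its pad (px 258,190). Next is the large nut. I'll hover over it and measure from the wrist.

apply_moves:
  moves:
    - [[0, 0, 0], -7]
    - [[0, 0, 0], -7]
    - [[0.003, 0.0355, 0], 0]
    - [[0.003, 0.0355, 0], 0]
    - [[0.003, 0.0355, 0], 0]

```text
time_s: 19.6
tcp_pos: [0.6287, -0.035, 0.1002]
ee_rot: [[-0.999, 0.046, -0.004], [0.046, 0.999, -0.001], [0.004, -0.001, -1.0]]
wrist_force: [0.5, -0.2, -0.3]
gripper_width: 1.0
gripper_force: 0.0
```

apply_moves:
  moves:
    - [[0.003, 0.0355, 0], 0]
    - [[0.003, 0.0355, 0], 0]
    - [[0.003, 0.0355, 0], 0]
    - [[0.003, 0.0355, 0], 0]
    - [[0.003, 0.0355, 0], 0]

```text
time_s: 20.02
tcp_pos: [0.6215, 0.1438, 0.1004]
ee_rot: [[-0.999, 0.044, -0.004], [0.044, 0.999, -0.002], [0.004, -0.002, -1.0]]
wrist_force: [0.8, -1.4, -0.2]
gripper_width: 1.0
gripper_force: 0.0
```

apply_moves:
  moves:
    - [[0, 0, 0], 0]
    - [[0, 0, 0], 0]
    - [[0, 0, 0], 0]

```text
time_s: 20.27
tcp_pos: [0.622, 0.1421, 0.1009]
ee_rot: [[-0.999, 0.044, -0.003], [0.044, 0.999, -0.001], [0.003, -0.002, -1.0]]
wrist_force: [0.7, -0.2, -0.1]
gripper_width: 1.002
gripper_force: 0.0
```

```bash
cat > nut.py <<'E'
from h import *
from station import imaging,models
p=imaging.capture("wrist"); a=p["frame"]; cv2.imwrite("pics/nut.png",a)
h=cv2.cvtColor(a,cv2.COLOR_BGR2HSV)
for sel,nm in (((h[...,2]<45),"hole"),((h[...,1]<60)&(h[...,2]>125),"face")):
    m=sel.astype(np.uint8); m[222:]=0
    n,l,s,c=cv2.connectedComponentsWithStats(m)
    for i in range(1,n):
        if s[i,4]>250 and (nm=="face" or s[i,0]>190 and s[i,0]+s[i,2]<330):
            q=poly(p,l==i,.03); print(nm,s[i],rect(q))
for d in models.cut_out(p,"nut_large")[:2]:
    q=poly(p,d["region"],.03); print("cut",d["confidence"],np.round(np.array(d["extent"])*[512,384,512,384]),rect(q))
E
python3 nut.py; python3 plan.py 631 144 87.5
```

```text
hole [245 183  33  32 817] (array([630.4, 144.2]), array([32.9, 32.7]), -2.5)
face [ 340  141   63   57 1902] (array([605.3, 254. ]), array([62. , 54.3]), 83.9)
face [ 234  165   55   57 1426] (array([625.1, 144.5]), array([58.8, 55.3]), -2.5)
cut 0.86 [235. 164.  53.  61.] (array([628. , 144.2]), array([66.5, 54.7]), -0.9)
tcp [622.6 141.2 101.6] psi 87.4 q6 -120 | turn -0.1 = 0 x -0.1 | shift mm [-8.3  3.2] = 1 x [-8.3  3.2]
F [-0.1 -0.6  0.2] w 87.5 gf 0.0 t 20.37
```

Wrist measurement: bore at (630.4,144.2), 55.3 mm across flats along 87.5°.

apply_moves:
  moves:
    - [[-0.008, 0.003, 0.03], 0]
    - [[0, 0, 0.035], 0]
    - [[0, 0, 0.03], 0]
    - [[0, 0, 0.018], 0]
    - [[0, 0, 0.008], 0]

```text
time_s: 20.78
tcp_pos: [0.6288, 0.1425, -0.0222]
ee_rot: [[-0.999, 0.047, -0.006], [0.047, 0.999, -0.003], [0.006, -0.003, -1.0]]
wrist_force: [0.4, 0.2, -0.2]
gripper_width: 1.002
gripper_force: 0.0
```

apply_moves:
  moves:
    - [[0, 0, 0], 0]
    - [[0, 0, 0], 0]
    - [[0, 0, 0], 0]

```text
time_s: 21.03
tcp_pos: [0.6327, 0.1453, -0.0166]
ee_rot: [[-0.999, 0.044, 0.003], [0.044, 0.999, 0.001], [-0.003, 0.001, -1.0]]
wrist_force: [-0.5, -0.2, 0.7]
gripper_width: 1.002
gripper_force: 0.0
```

```bash
python3 plan.py 630.5 144.2 87.5
```

```text
tcp [632.7 145.3 -16.6] psi 87.5 q6 -120 | turn -0.0 = 0 x -0.04 | shift mm [ 2.1 -1.2] = 1 x [ 2.1 -1.2]
F [-0.5 -0.2  0.7] w 87.2 gf 0.0 t 21.03
```

Still settling; a small correction down to −21, then close.

apply_moves:
  moves:
    - [[0.001, -0.001, 0.002], 0]
    - [[0, 0, 0.001], 0]
    - [[0, 0, 0], 0]

```text
time_s: 21.28
tcp_pos: [0.6303, 0.1444, -0.0207]
ee_rot: [[-0.999, 0.044, 0.001], [0.044, 0.999, 0.001], [-0.001, 0.001, -1.0]]
wrist_force: [0.5, -0.2, 0.1]
gripper_width: 1.002
gripper_force: 0.0
```

apply_moves:
  moves:
    - [[0, 0, 0], 0]
    - [[0, 0, 0], 0]
    - [[0, 0, 0], 0]
    - [[0, 0, 0], 0]
    - [[0, 0, 0], 0]
  hand: 0.04

```text
time_s: 21.7
tcp_pos: [0.6301, 0.1443, -0.0215]
ee_rot: [[-0.999, 0.044, -0.0], [0.044, 0.999, -0.0], [0.0, -0.0, -1.0]]
wrist_force: [0.8, 0.3, 1.0]
gripper_width: 0.706
gripper_force: 0.0
```

apply_moves:
  moves:
    - [[0, 0, 0], 0]
    - [[0, 0, 0], 0]
    - [[0, 0, 0], 0]

```text
time_s: 21.95
tcp_pos: [0.6301, 0.1443, -0.0215]
ee_rot: [[-0.999, 0.044, -0.0], [0.044, 0.999, -0.0], [0.0, -0.0, -1.0]]
wrist_force: [-0.2, 0.0, 0.1]
gripper_width: 0.625
gripper_force: 30.0
```

```bash
python3 plan.py 411 265 87.5 .03
python3 - <<'E'
from h import *
W=dict(intrinsics=np.array([[272.3172,0,258.7385],[0,272.3172,191.5196],[0,0,1]]))
# w7: TCP (463.4,97.4,101), psi 106.5; camera relative to tool from w1 record
E0=np.array([.40698777,-.07131148,.38441769]); O0=np.array([[.04916794,.96381391,.26200239],[.99878981,-.04775965,-.01174424],[.00119388,.26226276,-.96499576]])
def Rt(psi): a=np.radians(psi); y=np.array([np.cos(a),np.sin(a),0]); z=np.array([0,0,-1.]); return np.c_[np.cross(y,z),y,z]
R0=Rt(87.2); off=R0.T@(E0-[.4782,-.0747,.19]); OR=R0.T@O0
R=Rt(106.5); W["eye"]=R@off+[.4634,.0974,.101]; W["orientation"]=R@OR
a=cv2.imread("pics/w7.png"); h=cv2.cvtColor(a,cv2.COLOR_BGR2HSV)
m=np.zeros(a.shape[:2],np.uint8); m[145:218,380:455]=((h[...,1]<60)&(h[...,2]>150))[145:218,380:455]
q=poly(W,m,.004); print("pad_nut_large",rect(q))
m[:]=0; m[150:240,235:295]=((h[...,1]<60)&(h[...,2]>150))[150:240,235:295]; print("check block",rect(poly(W,m,.04)))
E
```

```text
tcp [630.1 144.3 -21.5] psi 87.5 q6 -120 | turn -0.0 = 0 x -0.01 | shift mm [224.2 111. ] = 8 x [28.  13.9]
F [-0.2  0.   0.1] w 54.4 gf 30.0 t 21.95
pad_nut_large (array([410.9, 262.8]), array([69.7, 62.4]), 7.7)
check block (array([465.6, 104.3]), array([81.8, 50.3]), 15.4)
```

Nut gripped. The pad is at about (411,263.5).

apply_moves:
  moves:
    - [[0, 0, -0.01], 0]
    - [[0, 0, -0.02], 0]
    - [[0, 0, -0.03], 0]
    - [[0, 0, -0.02], 0]
    - [[0, 0, -0.01], 0]

```text
time_s: 22.37
tcp_pos: [0.6312, 0.1447, 0.0715]
ee_rot: [[-0.999, 0.044, 0.004], [0.044, 0.999, 0.001], [-0.003, 0.002, -1.0]]
wrist_force: [0.7, 0.7, -4.8]
gripper_width: 0.628
gripper_force: 30.0
```

apply_moves:
  moves:
    - [[0.028, 0.0135, 0], 0]
    - [[0.028, 0.0135, 0], 0]
    - [[0.028, 0.0135, 0], 0]
    - [[0.028, 0.0135, 0], 0]
    - [[0.028, 0.0135, 0], 0]

```text
time_s: 22.78
tcp_pos: [0.4908, 0.2175, 0.0675]
ee_rot: [[-0.999, 0.045, -0.003], [0.045, 0.999, -0.001], [0.003, -0.001, -1.0]]
wrist_force: [0.0, 1.1, -4.9]
gripper_width: 0.626
gripper_force: 30.0
```

apply_moves:
  moves:
    - [[0.028, 0.0135, 0], 0]
    - [[0.028, 0.0135, 0], 0]
    - [[0.028, 0.0135, 0], 0]
    - [[0, 0, 0], 0]
    - [[0, 0, 0], 0]

```text
time_s: 23.2
tcp_pos: [0.4092, 0.2621, 0.0682]
ee_rot: [[-0.999, 0.041, -0.001], [0.041, 0.999, -0.001], [0.001, -0.001, -1.0]]
wrist_force: [0.3, 1.4, -5.1]
gripper_width: 0.628
gripper_force: 30.0
```

apply_moves:
  moves:
    - [[0, 0, 0.03], 0]
    - [[0, 0, 0.03], 0]
    - [[0, 0, 0.015], 0]
    - [[0, 0, 0], 0]
    - [[0, 0, 0], 0]

```text
time_s: 23.62
tcp_pos: [0.4114, 0.2612, -0.0072]
ee_rot: [[-0.999, 0.045, -0.001], [0.045, 0.999, -0.002], [0.001, -0.002, -1.0]]
wrist_force: [0.8, 0.1, -4.1]
gripper_width: 0.627
gripper_force: 30.0
```

apply_moves:
  moves:
    - [[0, 0, 0], 0]
    - [[0, 0, 0], 0]

```text
time_s: 23.78
tcp_pos: [0.4123, 0.2629, -0.0051]
ee_rot: [[-0.999, 0.044, 0.002], [0.044, 0.999, 0.002], [-0.002, 0.002, -1.0]]
wrist_force: [-0.2, 0.9, -4.2]
gripper_width: 0.631
gripper_force: 30.0
```

```bash
python3 plan.py 411 263.5 87.5 .03
```

```text
tcp [412.3 262.9  -5.1] psi 87.5 q6 -144 | turn -0.0 = 0 x -0.03 | shift mm [1.4 0.5] = 1 x [1.4 0.5]
F [-0.2  0.9 -4.2] w 54.9 gf 30.0 t 23.78
```

apply_moves:
  moves:
    - [[0.0005, 0.0005, 0.004], 0]
    - [[0, 0, 0.003], 0]
    - [[0, 0, 0.002], 0]
    - [[0, 0, 0.001], 0]
    - [[0, 0, 0], 0]

```text
time_s: 24.2
tcp_pos: [0.4105, 0.2624, -0.0166]
ee_rot: [[-0.999, 0.044, -0.0], [0.044, 0.999, -0.0], [0.0, -0.0, -1.0]]
wrist_force: [0.4, 0.3, -5.4]
gripper_width: 0.629
gripper_force: 30.0
```

apply_moves:
  moves:
    - [[0, 0, 0.001], 0]
    - [[0, 0, 0], 0]
    - [[0, 0, 0], 0]

```text
time_s: 24.45
tcp_pos: [0.4106, 0.2626, -0.0174]
ee_rot: [[-0.999, 0.044, 0.0], [0.044, 0.999, -0.0], [-0.0, -0.0, -1.0]]
wrist_force: [-0.2, -0.4, -4.6]
gripper_width: 0.63
gripper_force: 30.0
```

apply_moves:
  moves:
    - [[0, 0, 0.001], 0]
    - [[0, 0, 0], 0]
    - [[0, 0, 0], 0]

```text
time_s: 24.7
tcp_pos: [0.4107, 0.2626, -0.0176]
ee_rot: [[-0.999, 0.044, 0.0], [0.044, 0.999, 0.0], [-0.0, 0.0, -1.0]]
wrist_force: [-3.9, -1.6, 5.4]
gripper_width: 0.629
gripper_force: 30.0
```

Large nut set down. Release and lift. For the valve, joint 6 would pass its range one way, so I'll turn the other way (−138.3°).

apply_moves:
  moves:
    - [[0, 0, -0.001], 0]
    - [[0, 0, 0], 0]
    - [[0, 0, 0], 0]
    - [[0, 0, 0], 0]
    - [[0, 0, 0], 0]
  hand: 0.087

```text
time_s: 25.12
tcp_pos: [0.4108, 0.2627, -0.0175]
ee_rot: [[-0.999, 0.044, 0.0], [0.044, 0.999, 0.0], [-0.0, 0.0, -1.0]]
wrist_force: [0.3, 0.9, -0.2]
gripper_width: 0.916
gripper_force: 0.0
```

apply_moves:
  moves:
    - [[0, 0, -0.01], 0]
    - [[0, 0, -0.03], 0]
    - [[0, 0, -0.035], 0]
    - [[0, 0, -0.035], 0]
    - [[0, 0, -0.01], 0]

```text
time_s: 25.53
tcp_pos: [0.4132, 0.2649, 0.1078]
ee_rot: [[-0.999, 0.043, 0.007], [0.043, 0.999, 0.007], [-0.007, 0.007, -1.0]]
wrist_force: [1.4, 0.9, -0.6]
gripper_width: 0.999
gripper_force: 0.0
```

apply_moves:
  moves:
    - [[0, 0, 0], -6.9]
    - [[0, 0, 0], -6.9]
    - [[0, 0, 0], -6.9]
    - [[0, 0, 0], -6.9]
    - [[0, 0, 0], -6.9]

```text
time_s: 25.95
tcp_pos: [0.4106, 0.2625, 0.1025]
ee_rot: [[-0.845, -0.535, 0.0], [-0.535, 0.845, 0.0], [-0.0, 0.0, -1.0]]
wrist_force: [-0.1, 0.2, -0.2]
gripper_width: 1.001
gripper_force: 0.0
```

apply_moves:
  moves:
    - [[0, 0, 0], -6.9]
    - [[0, 0, 0], -6.9]
    - [[0, 0, 0], -6.9]
    - [[0, 0, 0], -6.9]
    - [[0, 0, 0], -6.9]

```text
time_s: 26.37
tcp_pos: [0.4106, 0.2625, 0.1024]
ee_rot: [[-0.394, -0.919, -0.0], [-0.919, 0.394, -0.0], [0.0, 0.0, -1.0]]
wrist_force: [-0.4, 0.0, 0.4]
gripper_width: 0.997
gripper_force: 0.0
```

apply_moves:
  moves:
    - [[0, 0, 0], -6.9]
    - [[0, 0, 0], -6.9]
    - [[0, 0, 0], -6.9]
    - [[0, 0, 0], -6.9]
    - [[0, 0, 0], -6.9]

```text
time_s: 26.78
tcp_pos: [0.4106, 0.2624, 0.1024]
ee_rot: [[0.196, -0.981, -0.0], [-0.981, -0.196, -0.0], [0.0, 0.0, -1.0]]
wrist_force: [0.2, -0.4, 0.3]
gripper_width: 0.997
gripper_force: 0.0
```

apply_moves:
  moves:
    - [[0, 0, 0], -6.9]
    - [[0, 0, 0], -6.9]
    - [[0, 0, 0], -6.9]
    - [[0, 0, 0], -6.9]
    - [[0, 0, 0], -6.9]

```text
time_s: 27.2
tcp_pos: [0.4106, 0.2625, 0.1024]
ee_rot: [[0.717, -0.697, -0.0], [-0.697, -0.717, -0.0], [-0.0, 0.0, -1.0]]
wrist_force: [0.5, 0.2, 0.5]
gripper_width: 1.001
gripper_force: 0.0
```

```bash
python3 plan.py 517 387 45.8
```

```text
tcp [410.6 262.5 102.4] psi -134.2 q6 -6 | turn 0.0 = 0 x 0.02 | shift mm [ -10.5 -163.5] = 5 x [ -2.1 -32.7]
F [0.5 0.2 0.5] w 87.1 gf 0.0 t 27.2
```

apply_moves:
  moves:
    - [[-0.002, -0.0325, 0], 0]
    - [[-0.002, -0.0325, 0], 0]
    - [[-0.002, -0.0325, 0], 0]
    - [[-0.002, -0.0325, 0], 0]
    - [[-0.002, -0.0325, 0], 0]

```text
time_s: 27.62
tcp_pos: [0.5183, 0.3864, 0.1022]
ee_rot: [[0.713, -0.701, -0.0], [-0.701, -0.713, -0.0], [-0.0, 0.0, -1.0]]
wrist_force: [0.3, 0.1, -0.1]
gripper_width: 1.001
gripper_force: 0.0
```

apply_moves:
  moves:
    - [[0, 0, 0], 0]
    - [[0, 0, 0], 0]
    - [[0, 0, 0], 0]

```text
time_s: 27.87
tcp_pos: [0.5168, 0.3847, 0.1017]
ee_rot: [[0.713, -0.701, -0.002], [-0.701, -0.713, -0.001], [-0.0, 0.002, -1.0]]
wrist_force: [0.1, -0.4, -0.4]
gripper_width: 0.996
gripper_force: 0.0
```

```bash
python3 plan.py 517 387 45.8
python3 - <<'E'
from h import *
from station import imaging,models
p=imaging.capture("wrist"); a=p["frame"]; cv2.imwrite("pics/v.png",a)
h=cv2.cvtColor(a,cv2.COLOR_BGR2HSV)
m=((h[...,1]<60)&(h[...,2]>120)).astype(np.uint8); m[222:]=0
n,l,s,c=cv2.connectedComponentsWithStats(m)
for i in range(1,n):
    if s[i,4]>150: print("bright",s[i],rect(poly(p,l==i,.036)))
for d in models.cut_out(p,"valve")[:2]: print("cut",d["confidence"],np.round(np.array(d["extent"])*[512,384,512,384]),rect(poly(p,d["region"],.018)))
print("origin",[ (ray(p,np.array(d["at"])*[512,384],0)*1000,d["confidence"]) for d in models.place_of(p,"valve")])
E
```

```text
tcp [516.8 384.7 101.7] psi -134.5 q6 -6 | turn -0.3 = 1 x -0.34 | shift mm [-1.4 -1.8] = 1 x [-1.4 -1.8]
F [ 0.1 -0.4 -0.4] w 86.7 gf 0.0 t 27.87
bright [ 220    0  102   95 5612] (array([605.9, 272.2]), array([73.5, 72.9]), -6.4)
bright [ 239  142   37   80 1916] (array([525. , 379.6]), array([79.6, 35.6]), -43.7)
bright [ 375  143   80   68 2574] (array([421.2, 267.6]), array([75.5, 63. ]), 26.6)
cut 0.58 [241. 140.  36.  97.] (array([516. , 389.3]), array([105.3,  37.3]), -43.7)
origin [(array([516.72208581, 390.51686638]), 0.72)]
```

View pics/v.png

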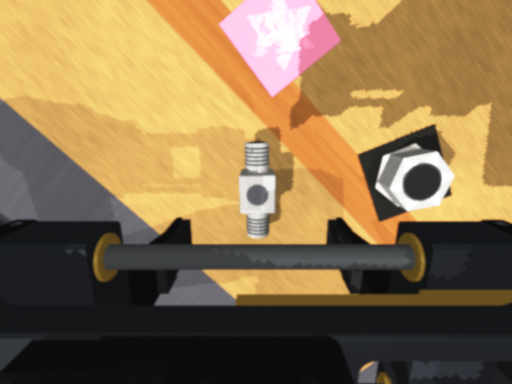

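The picture shows the valve upright in the jaws' line at px (258,192), slightly camera-side of the TCP, and the large nut well within its pad. Descend and grip.

apply_moves:
  moves:
    - [[-0.004, -0.002, 0.03], -0.8]
    - [[0, 0, 0.035], 0]
    - [[0, 0, 0.03], 0]
    - [[0, 0, 0.016], 0]
    - [[0, 0, 0.008], 0]

```text
time_s: 28.43
tcp_pos: [0.5141, 0.3876, -0.019]
ee_rot: [[0.722, -0.692, -0.004], [-0.692, -0.722, -0.004], [-0.0, 0.005, -1.0]]
wrist_force: [-0.1, 0.6, -0.3]
gripper_width: 0.999
gripper_force: 0.0
```

apply_moves:
  moves:
    - [[0, 0, 0], 0]
    - [[0, 0, 0], 0]
    - [[0, 0, 0], 0]
    - [[0, 0, 0], 0]

```text
time_s: 28.77
tcp_pos: [0.5169, 0.3907, -0.0144]
ee_rot: [[0.723, -0.691, 0.003], [-0.691, -0.723, 0.003], [-0.0, -0.004, -1.0]]
wrist_force: [0.0, -0.0, -0.4]
gripper_width: 0.999
gripper_force: 0.0
```

```bash
python3 plan.py 516 389 46.3
```

```text
tcp [516.9 390.7 -14.4] psi -133.7 q6 -5 | turn -0.0 = 0 x -0.01 | shift mm [0.5 1.8] = 1 x [0.5 1.8]
F [ 0.  -0.  -0.4] w 86.9 gf 0.0 t 28.77
```

apply_moves:
  moves:
    - [[0, 0, 0.003], 0]
    - [[0, 0, 0.002], 0]
    - [[0, 0, 0], 0]
    - [[0, 0, 0], 0]

```text
time_s: 29.1
tcp_pos: [0.5159, 0.3896, -0.0215]
ee_rot: [[0.723, -0.691, -0.0], [-0.691, -0.723, -0.0], [0.0, 0.0, -1.0]]
wrist_force: [-0.1, 1.1, 0.1]
gripper_width: 1.004
gripper_force: 0.0
```

apply_moves:
  moves:
    - [[0, 0, 0], 0]
    - [[0, 0, 0], 0]
    - [[0, 0, 0], 0]
    - [[0, 0, 0], 0]
    - [[0, 0, 0], 0]
  hand: 0.02

```text
time_s: 29.52
tcp_pos: [0.516, 0.3897, -0.0214]
ee_rot: [[0.723, -0.691, 0.0], [-0.691, -0.723, 0.0], [-0.0, -0.0, -1.0]]
wrist_force: [-0.1, -0.9, -0.1]
gripper_width: 0.709
gripper_force: 0.0
```

apply_moves:
  moves:
    - [[0, 0, 0], 0]
    - [[0, 0, 0], 0]
    - [[0, 0, 0], 0]
    - [[0, 0, 0], 0]
    - [[0, 0, 0], 0]

```text
time_s: 29.93
tcp_pos: [0.5155, 0.389, -0.0215]
ee_rot: [[0.723, -0.691, -0.001], [-0.691, -0.723, -0.001], [-0.0, 0.002, -1.0]]
wrist_force: [-1.5, -1.0, 1.1]
gripper_width: 0.416
gripper_force: 30.0
```

```bash
python3 plan.py 516 389 46.3
```

```text
tcp [515.5 389.  -21.5] psi -133.7 q6 -5 | turn -0.0 = 0 x -0.03 | shift mm [ 0.4 -0.3] = 1 x [ 0.4 -0.3]
F [-1.5 -1.   1.1] w 36.2 gf 30.0 t 29.93
```

Valve gripped. Lift, turn by −42.9°, then carry across and stop about 100 mm short to measure the pad.

apply_moves:
  moves:
    - [[0, 0, -0.01], 0]
    - [[0, 0, -0.03], 0]
    - [[0, 0, -0.035], 0]
    - [[0, 0, -0.035], 0]
    - [[0, 0, -0.01], 0]

```text
time_s: 30.35
tcp_pos: [0.5186, 0.392, 0.1047]
ee_rot: [[0.723, -0.69, 0.008], [-0.69, -0.723, 0.007], [0.001, -0.01, -1.0]]
wrist_force: [1.3, 0.7, -2.9]
gripper_width: 0.411
gripper_force: 30.0
```

apply_moves:
  moves:
    - [[0, 0, 0], -7.15]
    - [[0, 0, 0], -7.15]
    - [[0, 0, 0], -7.15]

```text
time_s: 30.6
tcp_pos: [0.5148, 0.3889, 0.0972]
ee_rot: [[0.927, -0.374, -0.003], [-0.374, -0.927, -0.001], [-0.002, 0.002, -1.0]]
wrist_force: [-0.5, -0.5, -6.1]
gripper_width: 0.41
gripper_force: 30.0
```

apply_moves:
  moves:
    - [[0, 0, 0], -7.15]
    - [[0, 0, 0], -7.15]
    - [[0, 0, 0], -7.15]
    - [[0, 0, 0], 0]

```text
time_s: 30.93
tcp_pos: [0.5149, 0.3889, 0.0967]
ee_rot: [[1.0, -0.013, -0.003], [-0.013, -1.0, -0.002], [-0.003, 0.002, -1.0]]
wrist_force: [0.0, -0.2, -6.5]
gripper_width: 0.408
gripper_force: 30.0
```

apply_moves:
  moves:
    - [[0, 0.02, 0], 0]
    - [[0.001, 0.034, 0], 0]
    - [[0.001, 0.034, 0], 0]
    - [[0.001, 0.034, 0], 0]
    - [[0.001, 0.034, 0], 0]

```text
time_s: 31.35
tcp_pos: [0.5166, 0.2318, 0.0975]
ee_rot: [[1.0, -0.018, -0.002], [-0.018, -1.0, -0.001], [-0.002, 0.001, -1.0]]
wrist_force: [1.4, -1.7, -5.0]
gripper_width: 0.41
gripper_force: 30.0
```

apply_moves:
  moves:
    - [[0.001, 0.034, 0], 0]
    - [[0.001, 0.034, 0], 0]
    - [[0.001, 0.034, 0], 0]
    - [[0.001, 0.034, 0], 0]
    - [[0.001, 0.034, 0], 0]

```text
time_s: 31.77
tcp_pos: [0.5193, 0.0618, 0.0979]
ee_rot: [[1.0, -0.018, -0.001], [-0.018, -1.0, 0.0], [-0.001, -0.0, -1.0]]
wrist_force: [0.6, -0.1, -5.5]
gripper_width: 0.414
gripper_force: 30.0
```

apply_moves:
  moves:
    - [[0.001, 0.034, 0], 0]
    - [[0.001, 0.034, 0], 0]
    - [[0.001, 0.034, 0], 0]
    - [[0.001, 0.034, 0], 0]
    - [[0.001, 0.034, 0], 0]

```text
time_s: 32.18
tcp_pos: [0.5219, -0.108, 0.0979]
ee_rot: [[1.0, -0.018, -0.001], [-0.018, -1.0, 0.0], [-0.001, -0.0, -1.0]]
wrist_force: [0.7, 0.3, -5.5]
gripper_width: 0.412
gripper_force: 30.0
```

apply_moves:
  moves:
    - [[0.001, 0.034, 0], 0]
    - [[0.001, 0.034, 0], 0]
    - [[0.001, 0.034, 0], 0]
    - [[0.001, 0.02, 0], 0]
    - [[0, 0, 0], 0]

```text
time_s: 32.6
tcp_pos: [0.5244, -0.2321, 0.0975]
ee_rot: [[1.0, -0.023, -0.001], [-0.023, -1.0, -0.0], [-0.001, 0.0, -1.0]]
wrist_force: [0.3, 0.4, -4.7]
gripper_width: 0.409
gripper_force: 30.0
```

apply_moves:
  moves:
    - [[0, 0, 0], 0]
    - [[0, 0, 0], 0]

```text
time_s: 32.77
tcp_pos: [0.5243, -0.2281, 0.0977]
ee_rot: [[1.0, -0.017, -0.002], [-0.017, -1.0, 0.001], [-0.002, -0.001, -1.0]]
wrist_force: [-0.5, -0.8, -5.0]
gripper_width: 0.411
gripper_force: 30.0
```

```bash
python3 plan.py 532 -395 89.5
python3 - <<'E'
from h import *
from station import imaging,models
p=imaging.capture("wrist"); a=p["frame"]; cv2.imwrite("pics/pv.png",a)
h=cv2.cvtColor(a,cv2.COLOR_BGR2HSV)
for nm,sel in (("white",(h[...,1]<70)&(h[...,2]>140)),("dark",h[...,2]<60)):
    m=sel.astype(np.uint8); m[219:]=0
    n,l,s,c=cv2.connectedComponentsWithStats(m)
    for i in range(1,n):
        if s[i,4]>150:
            q=poly(p,l==i,.004); print(nm,s[i],rect(q),np.round(np.r_[q.min(0),q.max(0)]))
for d in models.cut_out(p,"pad_valve")[:2]:
    q=poly(p,d["region"],.004); print("cut",d["confidence"],np.round(np.array(d["extent"])*[512,384,512,384]),rect(q),np.round(np.r_[q.min(0),q.max(0)]))
print([(ray(p,np.array(d["at"])*[512,384],0)*1000,d["confidence"]) for d in models.place_of(p,"pad_valve")])
E
```

```text
tcp [ 524.3 -228.1   97.7] psi -91.0 q6 96 | turn -0.5 = 1 x -0.46 | shift mm [  9.1 166.8] = 5 x [ 1.8 33.4]
F [-0.5 -0.8 -5. ] w 35.8 gf 30.0 t 32.77
white [ 119   12   76  115 5630] (array([ 640.5, -128.3]), array([93.7, 59.3]), -16.6) [ 589. -169.  693.  -87.]
white [180  39  29  91 500] (array([ 627.9, -164.8]), array([87. , 11.5]), -16.2) [ 586. -182.  669. -148.]
white [ 393  125   45   94 3209] (array([ 534.9, -396.2]), array([102. ,  42.8]), -0.6) [ 484. -418.  586. -375.]
white [238 155  38  26 622] (array([ 543.8, -225.1]), array([39.5, 26.3]), 85.6) [ 531. -246.  558. -206.]
dark [ 127   10   94  131 1793] (array([ 634.4, -144.1]), array([104.5,  75.4]), -16.3) [ 575. -194.  694.  -94.]
dark [ 380  121   72   98 2180] (array([ 536.9, -394.7]), array([106.1,  62.6]), -0.6) [ 484. -426.  590. -363.]
cut 0.83 [378. 119.  75. 110.] (array([ 532.4, -394.9]), array([120.9,  65.5]), -0.8) [ 472. -428.  593. -362.]
[(array([ 531.45628359, -397.607876  ]), 0.67)]
```

The pad is at (532,−395.5) with yaw −0.6°. Finish the traverse and lower.

apply_moves:
  moves:
    - [[0.002, 0.0335, 0], -0.4]
    - [[0.002, 0.0335, 0], 0]
    - [[0.002, 0.0335, 0], 0]
    - [[0.002, 0.0335, 0], 0]
    - [[0.002, 0.0335, 0], 0]

```text
time_s: 33.33
tcp_pos: [0.5341, -0.3964, 0.0985]
ee_rot: [[1.0, -0.006, -0.0], [-0.006, -1.0, 0.0], [-0.0, -0.0, -1.0]]
wrist_force: [1.3, 1.0, -4.6]
gripper_width: 0.41
gripper_force: 30.0
```

apply_moves:
  moves:
    - [[0, 0, 0], 0]
    - [[0, 0, 0], 0]
    - [[0, 0, 0.025], 0]
    - [[0, 0, 0.03], 0]
    - [[0, 0, 0.03], 0]

```text
time_s: 33.75
tcp_pos: [0.5347, -0.3946, 0.0138]
ee_rot: [[1.0, -0.006, 0.002], [-0.006, -1.0, -0.001], [0.002, 0.001, -1.0]]
wrist_force: [-0.0, 0.5, -6.1]
gripper_width: 0.408
gripper_force: 30.0
```

apply_moves:
  moves:
    - [[0, 0, 0.015], 0]
    - [[0, 0, 0.005], 0]
    - [[0, 0, 0], 0]
    - [[0, 0, 0], 0]
    - [[0, 0, 0], 0]

```text
time_s: 34.17
tcp_pos: [0.5355, -0.3964, -0.0042]
ee_rot: [[1.0, -0.006, 0.004], [-0.006, -1.0, -0.002], [0.004, 0.002, -1.0]]
wrist_force: [-0.7, -1.0, -5.0]
gripper_width: 0.414
gripper_force: 30.0
```

```bash
python3 plan.py 532 -395.5 89.4
```

```text
tcp [ 535.5 -396.4   -4.2] psi -90.3 q6 112 | turn 0.3 = 1 x 0.25 | shift mm [-3.5 -0.8] = 1 x [-3.5 -0.8]
F [-0.7 -1.  -5. ] w 36.0 gf 30.0 t 34.17
```

apply_moves:
  moves:
    - [[-0.0015, -0.0005, 0.003], 0]
    - [[0, 0, 0.003], 0]
    - [[0, 0, 0.002], 0]
    - [[0, 0, 0], 0]
    - [[0, 0, 0], 0]

```text
time_s: 34.58
tcp_pos: [0.532, -0.3957, -0.0146]
ee_rot: [[1.0, -0.007, -0.0], [-0.007, -1.0, 0.0], [-0.0, -0.0, -1.0]]
wrist_force: [-0.3, -0.5, -5.5]
gripper_width: 0.408
gripper_force: 30.0
```

apply_moves:
  moves:
    - [[0, 0, 0.001], 0]
    - [[0, 0, 0], 0]
    - [[0, 0, 0], 0]

```text
time_s: 34.83
tcp_pos: [0.5321, -0.3957, -0.0155]
ee_rot: [[1.0, -0.007, -0.0], [-0.007, -1.0, 0.0], [-0.0, -0.0, -1.0]]
wrist_force: [0.0, 0.6, -6.2]
gripper_width: 0.411
gripper_force: 30.0
```

apply_moves:
  moves:
    - [[0, 0, 0.001], 0]
    - [[0, 0, 0], 0]
    - [[0, 0, 0], 0]

```text
time_s: 35.08
tcp_pos: [0.5321, -0.3956, -0.0165]
ee_rot: [[1.0, -0.007, -0.0], [-0.007, -1.0, 0.0], [-0.0, -0.0, -1.0]]
wrist_force: [-0.6, 0.3, -6.4]
gripper_width: 0.41
gripper_force: 30.0
```

apply_moves:
  moves:
    - [[0, 0, 0.001], 0]
    - [[0, 0, 0], 0]
    - [[0, 0, 0], 0]

```text
time_s: 35.33
tcp_pos: [0.5322, -0.3956, -0.0175]
ee_rot: [[1.0, -0.007, 0.0], [-0.007, -1.0, -0.0], [0.0, 0.0, -1.0]]
wrist_force: [0.1, -0.1, -5.2]
gripper_width: 0.412
gripper_force: 30.0
```

apply_moves:
  moves:
    - [[0, 0, 0.001], 0]
    - [[0, 0, 0], 0]
    - [[0, 0, 0], 0]

```text
time_s: 35.58
tcp_pos: [0.5322, -0.3956, -0.0175]
ee_rot: [[1.0, -0.007, 0.0], [-0.007, -1.0, -0.0], [0.0, 0.0, -1.0]]
wrist_force: [-1.9, 2.6, 1.5]
gripper_width: 0.411
gripper_force: 30.0
```

Contact at −17.5, as predicted. Release, lift clear, move aside and check everything.

apply_moves:
  moves:
    - [[0, 0, -0.0005], 0]
    - [[0, 0, 0], 0]
    - [[0, 0, 0], 0]
    - [[0, 0, 0], 0]
    - [[0, 0, 0], 0]
  hand: 0.087

```text
time_s: 36.0
tcp_pos: [0.5325, -0.3958, -0.0178]
ee_rot: [[1.0, -0.007, 0.001], [-0.007, -1.0, -0.0], [0.001, 0.0, -1.0]]
wrist_force: [0.2, -0.1, 0.4]
gripper_width: 0.708
gripper_force: 0.0
```

apply_moves:
  moves:
    - [[0, 0, -0.01], 0]
    - [[0, 0, -0.03], 0]
    - [[0, 0, -0.035], 0]
    - [[0, 0, -0.035], 0]
    - [[0, 0, -0.035], 0]

```text
time_s: 36.42
tcp_pos: [0.532, -0.3957, 0.1295]
ee_rot: [[1.0, -0.007, 0.0], [-0.007, -1.0, -0.001], [0.0, 0.001, -1.0]]
wrist_force: [0.5, -0.1, -0.3]
gripper_width: 0.982
gripper_force: 0.0
```

apply_moves:
  moves:
    - [[0, -0.035, -0.02], 0]
    - [[0, -0.035, -0.02], 0]
    - [[0, -0.035, -0.02], 0]
    - [[0, -0.035, 0], 0]
    - [[0, -0.035, 0], 0]

```text
time_s: 36.83
tcp_pos: [0.5342, -0.2194, 0.1899]
ee_rot: [[1.0, -0.008, 0.005], [-0.008, -1.0, -0.001], [0.005, 0.001, -1.0]]
wrist_force: [0.5, -0.0, -1.6]
gripper_width: 0.997
gripper_force: 0.0
```

apply_moves:
  moves:
    - [[0, 0, 0], 0]
    - [[0, 0, 0], 0]
    - [[0, 0, 0], 0]

```text
time_s: 37.08
tcp_pos: [0.5337, -0.2206, 0.1878]
ee_rot: [[1.0, -0.007, 0.001], [-0.007, -1.0, -0.0], [0.001, 0.0, -1.0]]
wrist_force: [-0.3, 0.2, -0.5]
gripper_width: 1.003
gripper_force: 0.0
```

Run:
```python
from h import *
from station import imaging,models,r
w=imaging.capture("wrist"); s=imaging.capture("scene")
cv2.imwrite("pics/end.png",np.hstack([cv2.resize(w["frame"],(400,300)),cv2.resize(s["frame"][100:330,80:386],(400,300))]))
for p,n in ((s,"scene"),(w,"wrist")):
  for t,z in (("block",.004),("valve",.004),("nut_large",.004),("nut_small",.004),("pad_block",0),("pad_valve",0),("pad_nut_large",0),("pad_nut_small",0)):
    print(n,t,[(np.round(ray(p,np.array(d["at"])*[512,384],z)*1000),round(d["confidence"],2)) for d in models.place_of(p,t)][:3])
print(r.sense()["tcp_pos"],r.sense()["time_s"])
```

```text
scene block [(array([ 624., -131.]), 0.78)]
scene valve [(array([ 536., -396.]), 0.7)]
scene nut_large [(array([413., 246.]), 0.64), (array([398., 264.]), 0.17)]
scene nut_small [(array([ 392., -280.]), 0.62), (array([ 533., -394.]), 0.44)]
scene pad_block [(array([ 626., -138.]), 0.94)]
scene pad_valve []
scene pad_nut_large [(array([620., 259.]), 0.95), (array([244., 311.]), 0.91), (array([320., 106.]), 0.64)]
scene pad_nut_small [(array([ 384., -281.]), 0.63)]
wrist block [(array([ 636., -137.]), 0.7)]
wrist valve [(array([ 538., -396.]), 0.55)]
wrist nut_large []
wrist nut_small [(array([ 394., -269.]), 0.64)]
wrist pad_block []
wrist pad_valve [(array([ 532., -396.]), 0.58), (array([ 392., -271.]), 0.33)]
wrist pad_nut_large [(array([ 533., -393.]), 0.57), (array([ 394., -274.]), 0.42)]
wrist pad_nut_small [(array([ 388., -272.]), 0.86), (array([ 390., -267.]), 0.27)]
[ 0.53345312 -0.22060696  0.18708947] 37.9833
```

View pics/end.png

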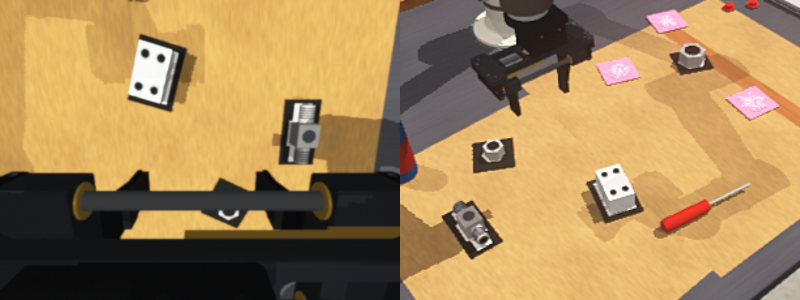

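All four parts look flat and on their pads. One numerical check from the top and wrist views before handing in.

Run:
```python
from h import *
from station import imaging,models
for n in ("top","wrist"):
  p=imaging.capture(n)
  for t,z in (("valve",.022),("block",.044),("nut_large",.034),("nut_small",.028),("pad_valve",.004),("pad_nut_small",.004),("pad_block",.004)):
    for d in models.cut_out(p,t)[:2]:
      print(n,t,round(d["confidence"],2),rect(poly(p,d["region"],z)))
```

```text
top valve 0.49 (array([ 517.5, -401. ]), array([65.8, 21. ]), -21.4)
top nut_large 0.61 (array([410.8, 265.1]), array([57.4, 54.7]), 45.6)
top nut_large 0.47 (array([ 390.8, -263.6]), array([84.4, 83.1]), 63.7)
top nut_small 0.65 (array([ 390.3, -265.2]), array([36.1, 36. ]), 89.8)
top pad_valve 0.62 (array([ 492.7, -392.8]), array([61.8, 39.9]), -89.7)
top pad_block 0.54 (array([ 689.2, -133.2]), array([27.8,  9.3]), -89.7)
wrist valve 0.7 (array([ 532.8, -395.9]), array([103.7,  51.9]), -0.2)
wrist block 0.6 (array([ 634. , -145.4]), array([79. , 54.6]), -17.0)
wrist nut_large 0.24 (array([ 634.4, -142.6]), array([81.7, 56.9]), -16.8)
wrist nut_small 0.74 (array([ 382.4, -267.1]), array([33.9, 18.3]), 89.6)
wrist pad_valve 0.84 (array([ 532.4, -394.7]), array([118.6,  64.7]), -0.8)
wrist pad_valve 0.46 (array([ 636.8, -135.4]), array([89. , 63.1]), -16.6)
wrist pad_nut_small 0.55 (array([ 357.4, -262.6]), array([90.7, 38.4]), 87.9)
wrist pad_block 0.85 (array([ 634.2, -143.3]), array([108.3,  77.9]), -15.9)
```

All parts are within about 5 mm of their pad centres by these measurements, so I'm handing in.

```bash
python3 -c "
from station import r
print(r.finish_job())"
```

```text
the job is handed in; nothing more can be done
None
```

I set all four parts down on their matching pads and handed the job in at about 38 s of the 99 s allowed. In the last camera check each part lay flat and measured within about 5 mm of its pad centre, the oil can and screwdriver were not touched, and no verdict came back.

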